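# Send the sealed pots through the drop box

## Task

Deposit all the small sealed pots standing about the table in the collection bin of the drop box: swing its clear guard up and over until it stays open by itself, put every pot into the hopper, and shut the guard again. Then draw the bolt, throw the weighted lever over so that the trap door swings fully open and drops the pots into the bin, swing the trap shut and push its bolt fully home. Never have the guard and the trap open at the same time, and leave the other things on the table where they are.

Things in the scene. Friction and masses are not known exactly. Their poses are not given: they have to be found in the camera images.
- drop_box: Drop box, fixed: a grey steel hopper on the back part of a low clear bin. Origin: on the table under the hopper's centre; x points away from the front (the bolt's side), y to the lever's side, z up. Hopper inside: x -55 to 55 mm, y -80 to 80 mm, walls 6 mm, rim at z = 210 mm. All mm below named 'box x, y, z' are in this frame.
- hopper_floor (a point): Centre of the hopper's floor, the top face of the shut trap door, at box z = 150 mm (60 mm below the rim). Fixed to the box.
- bin_floor (a point): Centre of the collection bin's floor, at box x = -35, z = 6 mm. Bin inside: box x -125 to 55 mm, y -80 to 80 mm; the part of it in front of the hopper is covered by a deck with its top at z = 105 mm.
- guard (a joint): Clear plastic guard, 124 x 170 x 5 mm, 0.16 kg, lying over the hopper mouth, hinged along the far (+x) rim; rad, 0 = shut, 1.57 = upright, 2.1 = leaning back on its stop. A damped hinge lets it fall softly shut or open from either side of a balance point near 1.5 rad.
- guard_hinge (a point): On the guard's hinge axis (parallel to the box's y axis), at box x = 68, z = 210.5 mm; fixed to the box.
- guard_bar (a point): Centre of the guard's grab bar: dark, round, 12 mm thick, 44 mm long along the box's y axis, on two thin struts at y +-12 mm; ends and sides are free to pinch. It moves with the guard, 137 mm from the hinge. Shut: box x = -67, z = 235.5 mm, 20 mm above the guard and just past its edge. At 2.1 rad: 90 mm beyond the hinge and 104 mm above it.
- trap (a joint): Trap door, the hopper's floor (aluminium, 5 mm thick), one rigid part with the lever outside, hinged along the far (+x) lower edge; rad, 0 = shut, 1.05 = fully open, near edge hanging. It opens as the lever is thrown to the front (-x). Over centre: opened past about 0.35 rad the weight carries the empty trap on to the open stop, below that back to the shut one, and holds it there; 1 to 3 N at the weight throws it.
- trap_hinge (a point): On the trap's hinge axis (parallel to the box's y axis), at box x = 55, z = 147.5 mm; fixed to the box.
- lever_weight (a point): Centre of the steel weight on the lever's end: a cylinder 34 mm in diameter, 36 mm long along the box's y axis, at box y = 123 mm, 115 mm from the trap's hinge axis on a 10 mm round arm. Trap shut: leaning 0.5 rad back, box x = 110, z = 248 mm. Trap open: leaning 0.55 rad to the front, box x = -5, z = 246 mm.
- bolt (a joint): Draw bolt at the middle of the hopper's front, sliding along the box's x axis; m, 0 = fully home (tongue under the trap's near edge, barring it), 0.028 = drawn right out to the front (-x); the trap is free beyond about 0.015. Friction of about 2 N holds it anywhere. Home while the trap hangs open, it keeps the trap from shutting.
- bolt_top (a point): Centre of the top of the bolt's upright handle: a dark post 14 mm in diameter, box z = 133 to 215 mm, standing free 39 mm in front of the hopper's front face with the bolt home (box x = -100 mm), 67 mm when drawn.
- pot1: One of the small sealed sample pots: white round plastic pot with a grey cap, 32 mm in diameter, 28 mm tall, about 25 g. Origin: centre of its underside, z up through the cap. Starts standing on the table.
- pot2: One of the small sealed sample pots: white round plastic pot with a grey cap, 32 mm in diameter, 28 mm tall, about 25 g. Origin: centre of its underside, z up through the cap.
- pot3: One of the small sealed sample pots: white round plastic pot with a grey cap, 32 mm in diameter, 28 mm tall, about 25 g. Origin: centre of its underside, z up through the cap.
- pot4: One of the small sealed sample pots: white round plastic pot with a grey cap, 32 mm in diameter, 28 mm tall, about 25 g. Origin: centre of its underside, z up through the cap.
- pot5: One of the small sealed sample pots: white round plastic pot with a grey cap, 32 mm in diameter, 28 mm tall, about 25 g. Origin: centre of its underside, z up through the cap.
- pot6: One of the small sealed sample pots: white round plastic pot with a grey cap, 32 mm in diameter, 28 mm tall, about 25 g. Origin: centre of its underside, z up through the cap.
- tape_roll: Roll of brown tape lying flat, 64 mm across, 22 mm tall; not to be moved. Origin: centre of its underside.
- stapler: Small dark stapler, 62 x 24 x 26 mm; not to be moved. Origin: centre of its underside.
- scale: Pocket scale, 120 x 75 x 21 mm; not to be moved. Origin: centre of its underside.
- tumbler1: Glass tumbler, 68 mm across, 100 mm tall; not to be moved. Origin: centre of its underside.
- tumbler2: Glass tumbler, 68 mm across, 100 mm tall; not to be moved. Origin: centre of its underside.
- pill_bottle: White screw-top jar, 44 mm across, 85 mm tall, clearly taller than the pots; not to be moved. Origin: centre of its underside.
- spray_bottle: Clear bottle, 52 mm across, 160 mm tall; not to be moved. Origin: centre of its underside.

How it is judged:
By the outcome, as a careful person would: the job done as asked, in the order asked, and still so for the second after the job is handed in, with the robot touching nothing.
Of pot1, pot2, pot3, pot4, pot5, pot6 only 3 to 5 are there at a start; the rules pass over those that are not, and their reading is None.
At some moment in a run one of pot1, pot2, pot3, pot4, pot5, pot6 may be knocked a few centimetres aside while the robot is not near it.
Once in a run the grip may slacken for a moment while it holds something.
It also fails if it takes over 210 s, if anything falls off the work surface, if the arm or the gripper's body presses on something with over 40 N, if the wrist force passes 120 N, or if a joint passes its speed limit or range.

## Robot

A 6-joint arm with a two-finger parallel gripper is mounted at the origin on the work surface. World frame = base frame: x ahead of the robot, y to its left, z up, the work surface at z = 0. Lengths are in m, angles in rad, forces in N, time in s.
With the tool pointing down it reaches from about 0.35 to 0.975 m from the base axis. Payload 4.9 kg.
Tool frame: the origin (TCP) lies on the mounting face of the last link; the fingertips stand 173 mm ahead of it and the grasp point (between the pads) lies 155 mm ahead of it; x points along the fingers, z is the direction in which the jaws open and shut, and the axes are right-handed (so a half turn about x gives the same grasp; the last joint's range is limited). The gripper opens to 85 mm and grips with 20 to 120 N. Pads are 22 mm wide; open, the fingers measure 114 mm over their backs; the gripper's body (76 mm by 85 mm) begins 54 mm behind the grasp point. The pads swing forward as they close: fully open they stand 13 mm farther back than shut.
Start: joints at [-1.443, 0.053, 1.613, -0, 1.476, -0.119], TCP at [0.153, -0.606, 0.405] pointing down, gripper open.
Joint ranges: [-3.01, 3.01], [-1.01, 2.22], [0.06, 2.58], [-1.02, 4.17], [0.09, 2.62], [-3.14, 3.14]. Speed limits (rad/s): [2.57, 2.57, 3.14, 3.14, 3.14, 3.14].

## Interface

Orientations are given as a rotation vector (axis times angle).
In Python, from station import get_obs, get_image, get_calibration, finish_job, look_for, masks_of, tip_of gives the robot as it stands.
- The arm moves only by the tool carry_out, never from a script. Its argument "increments" is a list of rows, each a list of 3 entries, a list of its own where there are three numbers: the turn, a rotation vector about the world's x, y, z in units of 0.1 rad (1.0 is 0.1 rad), then the shift along the world's x, y, z in units of 20 mm (1.0 is 20 mm), then the opening, from 0 (shut) to 1 (fully open). A call has 1 to 8 rows; each row shifts and turns the pose as measured when the row begins; what a row does not reach is not made up. A row lasts 1/10 s, in which the tool goes at most 50 mm and 8.59 degrees, less where a joint would pass 70% of its speed; a pose out of reach is approached as far as the arm can. A call with a number of a shift or a turn outside -1 to 1 is refused whole. A call with a gripper value outside its range is refused whole. The fingers move at their own pace and stop on an object; "squeeze" is the grip in N (left out, the last holds). Time passes only in rows, so rows that do not move let the fingers close. It gives the time, the measured TCP pose, the force and the opening at its end, in the units of the state.
- get_obs(): the state, without advancing time (a new reading comes with each control period).
- get_image(name): name is "scene" or "top" or "wrist"; returns (picture, depth): 420x560x3 uint8, blue, green, red; 420x560 float32, m along the optical axis (not along the pixel's ray), 0 where there is no reading.
- get_calibration(name): a dict with "fx", "fy", "cx", "cy" (pixels), "position" and "orientation" of the camera in the world. Camera axes: x right, y down, z forward; pixel columns grow to the right and rows downward; lengths in m; the calibration is good to about 2 mm. A picture is of the moment at which its call begins: read the wrist's pose just before it. get_calibration takes no time and is no camera call; for the wrist camera it gives the pose at the moment of the call.
- finish_job(): hands the job in, once; it reports no verdict.
Trained networks look in the newest picture that a camera, given by its name, has taken for a name from the list of things; names that differ only in an ending like _2 or _b are one class to them, and where a whole thing is asked for, a point or a joint stands for the part that bears it (a point fixed in the world has none). Each returns a list of dicts, best first, with "p" (0 to 1); they miss things now and then, are a little off and sometimes report something else, mostly with a low value. They report only what shows in the picture. A call takes as long as a camera call.
- look_for(camera, query): "centre" ([column, row] in pixels, amid what is visible of it).
- masks_of(camera, query): "region" (420x560 bool, what is visible of it) and "centre" ([column, row] in pixels, amid what is visible of it).
- tip_of(camera, query): "centre" ([column, row] in pixels: a listed point, or the origin of a listed thing).
The state is a dict: "t": time; "q": joint angles; "dq": joint speeds; "effort": joint torques, N m; "tool_pos": TCP position; "tool_rot": TCP orientation; "contact_force": force on the tool from outside, world axes, zero at the start; "wrist_torque": the same for the moment, N m; "opening": finger opening in m.
Only numpy, scipy, OpenCV 4.12 (cv2) and the standard library are available. Lean on these libraries where they do the work, as an engineer would, in place of code of your own. Each camera call takes 0.05 s, during which the arm holds its last target.

## Working session

There is one attempt and no reset: what is moved stays moved. The work goes in short steps, Python scripts to look and compute and a tool call to move; the robot and the scene stay as the last step left them, time stands still between calls to the robot, and variables do not carry over. Pictures are saved under pics/ and viewed, and the job is handed in when it is done.

Besides the shell and the picture viewer there is one more tool, called after "Call:" in YAML: its name, and indented under it one key for each argument. carry_out: Moves the arm, as the interface text tells. Shifts and turns lie within -1 to 1; 1 stands for 20 mm of shift or 0.1 rad of turn. Its arguments: {"type":"object","properties":{"increments":{"type":"array","items":{"type":"array"}},"squeeze":{"type":"number"}},"required":["increments"]}

```bash
mkdir -p pics; ls; cat > h.py <<'E'
import numpy as np, cv2
from scipy.spatial.transform import Rotation as R
from station import *
def rot(o):
    o=np.array(o,float)
    if o.shape==(3,3): return o
    if o.size==3: return R.from_rotvec(o).as_matrix()
    return R.from_quat(o).as_matrix()
def px2w(c,u,v,d):
    p=np.array([(u-c['cx'])/c['fx']*d,(v-c['cy'])/c['fy']*d,d])
    return rot(c['orientation'])@p+np.array(c['position'])
def w2px(c,p):
    q=rot(c['orientation']).T@(np.array(p)-np.array(c['position']))
    return np.array([q[0]/q[2]*c['fx']+c['cx'],q[1]/q[2]*c['fy']+c['cy'],q[2]])
def rayz(c,u,v,z):
    d=rot(c['orientation'])@np.array([(u-c['cx'])/c['fx'],(v-c['cy'])/c['fy'],1]); p=np.array(c['position'])
    return p+d*(z-p[2])/d[2]
E
python3 - <<'E'
from h import *
o=get_obs();print({k:np.round(v,3) for k,v in o.items()})
for n in ["scene","top","wrist"]:
    c=get_calibration(n);print(n,c)
    im,d=get_image(n);cv2.imwrite(f"pics/{n}0.png",im);np.save(f"{n}0.npy",d)
E
```

```text
pics
{'t': np.float64(0.0), 'q': array([-1.443,  0.053,  1.614,  0.   ,  1.476, -0.119]), 'dq': array([-0.001, -0.001, -0.001, -0.   , -0.001, -0.   ]), 'effort': array([ 0.0000e+00, -3.9367e+01, -3.7018e+01, -0.0000e+00,  7.0000e-03,
       -0.0000e+00]), 'tool_pos': array([ 0.153, -0.606,  0.403]), 'tool_rot': array([ 1.027,  1.317, -1.025]), 'contact_force': array([ 0.003, -0.155,  0.529]), 'wrist_torque': array([-0.007, -0.007, -0.001]), 'opening': np.float64(0.085)}
scene {'fx': 468.86450827128397, 'fy': 468.86450827128397, 'cx': 276.634272963648, 'cy': 202.60811898764823, 'position': array([ 0.96632997, -0.64252805,  1.1035292 ]), 'orientation': array([-2.38943533, -0.68577111,  0.21679245])}
top {'fx': 489.6590156710662, 'fy': 489.6590156710662, 'cx': 281.6296281281703, 'cy': 205.60929834165432, 'position': array([ 0.34969822, -0.01518221,  1.3061299 ]), 'orientation': array([-2.09823371,  2.13727063, -0.20710326])}
wrist {'fx': 340.110795119693, 'fy': 340.110795119693, 'cx': 284.4574234800518, 'cy': 210.07093730417697, 'position': array([ 0.22159969, -0.58799776,  0.37209007]), 'orientation': array([ 2.29584796, -1.78736022, -0.25506062])}
```

View pics/scene0.png

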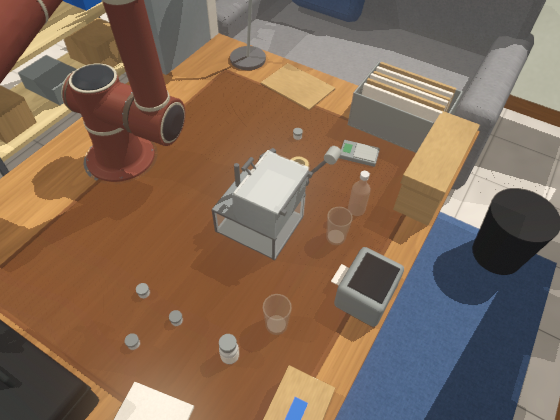

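View pics/top0.png

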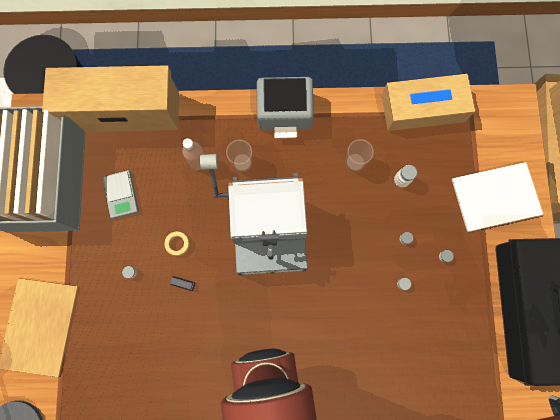

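View pics/wrist0.png

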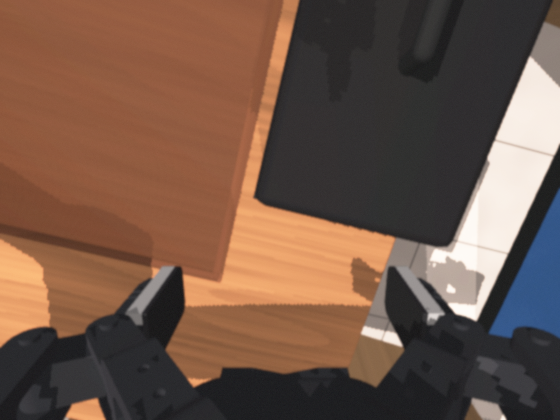

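```bash
python3 - <<'E'
from h import *
for n in ["top","scene"]:
    im,d=get_image(n);c=get_calibration(n)
    for q in ["pot1","pot2"]:
        for r in masks_of(n,q):
            m=r['region'];v,u=np.nonzero(m)
            if len(u)==0: continue
            cc=r['centre'];dd=np.nanmedian(d[m])
            # top pixels
            P=np.array([px2w(c,a,b,d[b,a]) for a,b in zip(u,v) if d[b,a]>0])
            t=P[P[:,2]>P[:,2].max()-.006]
            print(n,q,round(r['p'],2),np.round(cc),m.sum(),'zmax',P[:,2].max().round(3),'topcen',((t.max(0)+t.min(0))/2).round(3))
    for q in ["drop_box","tape_roll","stapler","scale","tumbler1","pill_bottle","spray_bottle","hopper_floor","guard_bar","bolt_top","lever_weight","guard_hinge","trap_hinge","bin_floor"]:
        for r in tip_of(n,q)[:2]:
            u,v=r['centre'];dd=d[int(round(v)),int(round(u))]
            print(n,q,round(r['p'],2),np.round(r['centre'],1),px2w(c,u,v,dd).round(3))
print(get_obs()['t'])
E
```

```text
top pot1 0.44 [130. 269.] 120 zmax 0.034 topcen [0.437 0.384 0.031]
top pot2 0.44 [130. 269.] 120 zmax 0.034 topcen [0.437 0.384 0.031]
top tape_roll 0.86 [180.5 246.6] [0.502 0.256 0.003]
top stapler 0.62 [184.5 283.9] [0.402 0.238 0.028]
top scale 0.93 [120.6 193.7] [0.646 0.416 0.022]
top scale 0.43 [246.8 163.9] [0.708 0.073 0.07 ]
top tumbler1 0.74 [243.8 167.6] [0.707 0.083 0.041]
top tumbler1 0.63 [355.2 161.6] [ 0.701 -0.207  0.097]
top pill_bottle 0.61 [400.2 178.6] [ 0.665 -0.329  0.056]
top spray_bottle 0.95 [197.5 157.6] [0.722 0.199 0.09 ]
top spray_bottle 0.18 [183.3 283.8] [0.403 0.241 0.03 ]
top guard_bar 0.8 [265.7 235.2] [0.496 0.02  0.241]
top bolt_top 0.44 [269.7 253.4] [0.458 0.013 0.214]
top bolt_top 0.25 [399.8 183.1] [ 0.657 -0.332  0.036]
top lever_weight 0.59 [210.6 160. ] [0.664 0.14  0.26 ]
top guard_hinge 0.78 [265.5 180.8] [0.625 0.02  0.217]
top trap_hinge 0.48 [197.8 157.3] [0.72  0.197 0.099]
scene pot1 0.64 [176. 320.] 165 zmax 0.035 topcen [ 0.51  -0.345  0.032]
scene pot1 0.54 [135. 339.] 180 zmax 0.034 topcen [ 0.46  -0.447  0.031]
scene pot1 0.51
[... 955 characters left out ...]
46 0.188 0.034]
scene spray_bottle 0.39 [302.5 169.3] [0.61  0.086 0.219]
scene hopper_floor 0.71 [332.8 156.8] [0.67  0.127 0.263]
scene hopper_floor 0.52 [297.  134.3] [0.44  0.369 0.029]
scene guard_bar 0.81 [247.3 162.8] [0.491 0.012 0.242]
scene guard_bar 0.67 [355.9 209.6] [0.743 0.188 0.031]
scene bolt_top 0.6 [236.8 164.1] [0.457 0.013 0.216]
scene bolt_top 0.24 [356.3 210.4] [0.745 0.187 0.03 ]
scene lever_weight 0.74 [330.4 155.8] [0.665 0.124 0.266]
scene guard_hinge 0.91 [292.4 187.7] [0.619 0.021 0.218]
scene guard_hinge 0.22 [275.8 327.8] [ 0.739 -0.247  0.048]
scene trap_hinge 0.92 [289.8 204.4] [0.616 0.018 0.152]
scene bin_floor 0.35 [243.3 165.3] [ 0.488 -0.     0.242]
1.85
```

```bash
python3 - <<'E'
from h import *
im=cv2.imread('pics/top0.png');cv2.imwrite('pics/topc.png',cv2.resize(im[130:300,160:330],None,fx=3.5,fy=3.5,interpolation=cv2.INTER_CUBIC))
im=cv2.imread('pics/scene0.png');cv2.imwrite('pics/scenec.png',cv2.resize(im[110:270,200:400],None,fx=3.5,fy=3.5,interpolation=cv2.INTER_CUBIC))
E
```

```text
(no output)
```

View pics/topc.png

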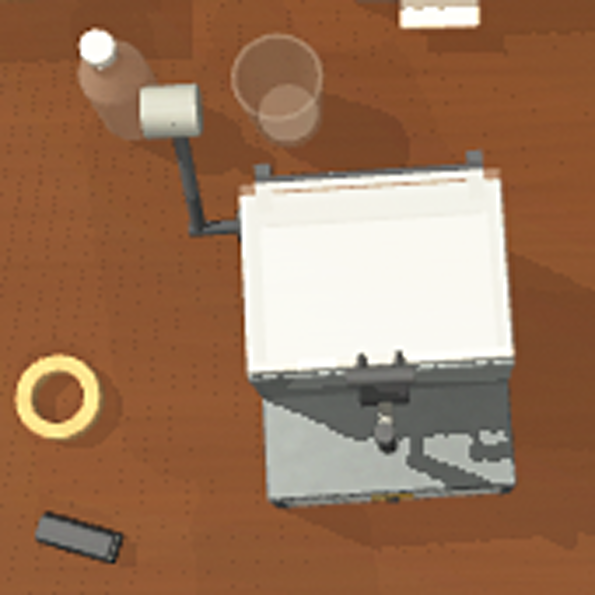

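View pics/scenec.png

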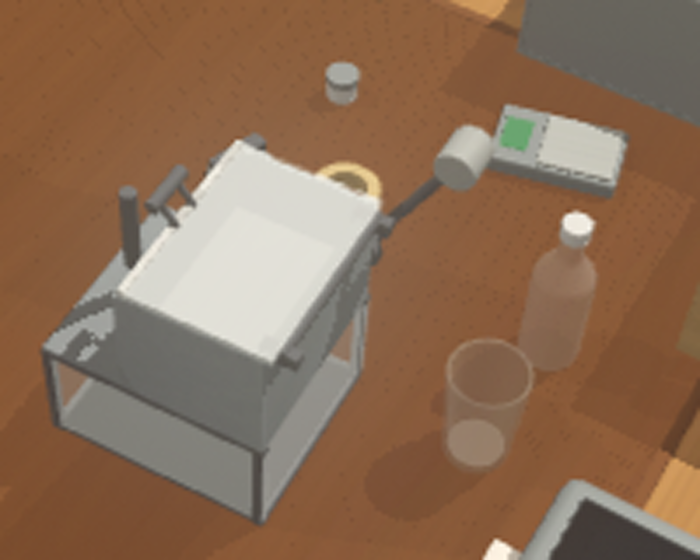

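```bash
python3 - <<'E'
from h import *
for n in ["top","scene"]:
    c=get_calibration(n);d=np.load(n+'0.npy')
    v,u=np.nonzero(d>0);dd=d[v,u]
    P=np.stack([(u-c['cx'])/c['fx']*dd,(v-c['cy'])/c['fy']*dd,dd],1)@rot(c['orientation']).T+np.array(c['position'])
    def blob(lo,hi,zl,zh):
        m=(P[:,2]>zl)&(P[:,2]<zh)&(P[:,0]>lo[0])&(P[:,0]<hi[0])&(P[:,1]>lo[1])&(P[:,1]<hi[1]);return P[m]
    tab=blob([.3,-.3],[.45,-.15],-.03,.03);print(n,'table z',np.median(tab[:,2]))
    g=blob([.46,-.1],[.68,.12],.205,.226)
    r=cv2.minAreaRect(g[:,:2].astype(np.float32)*1000);print('guard',len(g),np.median(g[:,2]),r)
    # guard zone excluding stuff beyond: 
    w=blob([.6,.09],[.72,.17],.22,.3);print('weight',len(w),w.min(0),w.max(0))
    b=blob([.44,-.02],[.475,.04],.17,.23);print('bolt',len(b),b.min(0),b.max(0))
    k=blob([.475,-.03],[.52,.06],.231,.26);print('bar',len(k),k.min(0),k.max(0))
    for lo,hi,nm in [([.36,-.36],[.42,-.30],'pA'),([.48,-.38],[.54,-.31],'pB'),([.43,-.48],[.49,-.41],'pC'),([.40,.35],[.47,.42],'pD')]:
        k=blob(lo,hi,.026,.045);print(nm,len(k),((k.min(0)+k.max(0))/2).round(4),(k.max(0)-k.min(0)).round(3))
E
```

```text
top table z 0.0006739223013729756
guard 4325 0.2153629868117839 ((550.5912475585938, 17.74272918701172), (179.51641845703125, 172.22169494628906), 2.76543927192688)
weight 281 [0.64214052 0.12743222 0.22019912] [0.67954938 0.16406015 0.27033837]
bolt 39 [0.45207406 0.00744374 0.17062329] [0.46396398 0.01879554 0.21851075]
bar 106 [ 0.48633721 -0.00674352  0.23191754] [0.49986333 0.03528795 0.24798129]
pA 89 [ 0.3929 -0.3287  0.0298] [0.028 0.03  0.008]
pB 91 [ 0.5123 -0.3424  0.03  ] [0.029 0.03  0.008]
pC 93 [ 0.463  -0.4428  0.0301] [0.029 0.03  0.008]
pD 85 [0.4368 0.3858 0.0305] [0.029 0.031 0.009]
scene table z 0.0021904938795804796
guard 2930 0.21695178303440482 ((549.0390625, 14.610527038574219), (178.59539794921875, 174.4662628173828), 2.8899219036102295)
weight 236 [0.6004208  0.09424825 0.22011335] [0.67863887 0.162051   0.26993431]
bolt 78 [0.45046596 0.00243096 0.17057736] [0.46430049 0.01586032 0.21993544]
bar 82 [ 0.4846122  -0.0100282   0.23149661] [0.49835508 0.03620935 0.2458125 ]
pA 107 [ 0.3918 -0.3309  0.0304] [0.035 0.031 0.009]
pB 123 [ 0.5102 -0.3452  0.0303] [0.03  0.03  0.009]
pC 135 [ 0.4608 -0.4463  0.0302] [0.032 0.03  0.008]
pD 52 [0.4349 0.3832 0.0314] [0.029 0.032 0.01 ]
```

```bash
cat >> h.py <<'E'
BOX=np.array([.5585,.017]);YAW=.05
def b2w(x,y,z=0):
    return np.array([BOX[0]+(x*np.cos(YAW)-y*np.sin(YAW))/1000,BOX[1]+(x*np.sin(YAW)+y*np.cos(YAW))/1000,z/1000])
def st():
    o=get_obs();Rm=rot(o['tool_rot']);g=np.array(o['tool_pos'])+.155*Rm[:,0]
    print('t',round(o['t'],2),'grasp',g.round(4),'x',Rm[:,0].round(3),'z',Rm[:,2].round(3),'open',round(o['opening'],4),'F',np.round(o['contact_force'],1),'q',np.round(o['q'],2))
    return o,Rm,g
def goto(gt,yaw=None):
    "units needed to reach grasp point gt (tool down), jaw axis at yaw (mod pi)"
    o,Rm,g=st()
    if yaw is None: z=Rm[:,2]; yaw=np.arctan2(z[1],z[0])
    cur=Rm
    best=None
    for s in (0,np.pi):
        zt=np.array([np.cos(yaw+s),np.sin(yaw+s),0]);xt=np.array([0,0,-1]);yt=np.cross(zt,xt)
        T=np.stack([xt,yt,zt],1);rv=R.from_matrix(T@cur.T).as_rotvec()
        if best is None or np.linalg.norm(rv)<np.linalg.norm(best[0]): best=(rv,T)
    tcp=np.array(gt)-.155*best[1][:,0]
    print('turn units',(best[0]/.1).round(2),'tcp shift units',((tcp-np.array(o['tool_pos']))/.02).round(2))
E
python3 - <<'E'
from h import *
for y in (.05,YAW+np.pi/2): goto(b2w(-67,0,330),y)
print(b2w(-67,0,235.5),b2w(68,0,210.5))
E
```

```text
t 1.85 grasp [ 0.1527 -0.606   0.2497] x [ 0.  0. -1.] z [ 0.244 -0.97  -0.   ] open 0.0856 F [ 0.4 -0.1 -0.5] q [-1.44  0.05  1.61  0.    1.48 -0.12]
turn units [-0.    0.   13.74] tcp shift units [16.94 30.98  4.02]
t 1.85 grasp [ 0.1527 -0.606   0.2497] x [ 0.  0. -1.] z [ 0.244 -0.97  -0.   ] open 0.0856 F [ 0.4 -0.1 -0.5] q [-1.44  0.05  1.61  0.    1.48 -0.12]
turn units [-0.    0.   -1.97] tcp shift units [16.94 30.98  4.02]
[0.49158373 0.0136514  0.2355    ] [0.62641502 0.02039858 0.2105    ]
```

Call:
carry_out:
  increments:
    - [[0,0,-0.1],[0.5,1,0.2],1]
    - [[0,0,-0.1],[0.5,1,0.2],1]
    - [[0,0,-0.1],[0.5,1,0.2],1]
    - [[0,0,-0.1],[0.5,1,0.2],1]
    - [[0,0,-0.1],[0.5,1,0.2],1]
    - [[0,0,-0.1],[0.5,1,0.2],1]
    - [[0,0,-0.1],[0.5,1,0.2],1]
    - [[0,0,-0.1],[0.5,1,0.2],1]
  squeeze: 30

```text
t: 2.65
tool_pos: [0.2335, -0.4417, 0.4367]
tool_rot: [1.092, 1.281, -1.091]
contact_force: [0.3, -0.2, 0.9]
opening: 0.0852
```

Call:
carry_out:
  increments:
    - [[0,0,-0.1],[0.5,1,0.2],1]
    - [[0,0,-0.1],[0.5,1,0.2],1]
    - [[0,0,-0.1],[0.5,1,0.2],1]
    - [[0,0,-0.1],[0.5,1,0.2],1]
    - [[0,0,-0.1],[0.5,1,0.2],1]
    - [[0,0,-0.1],[0.5,1,0.2],1]
    - [[0,0,-0.1],[0.5,1,0.2],1]
    - [[0,0,-0.1],[0.5,1,0.2],1]

```text
t: 3.45
tool_pos: [0.3155, -0.2742, 0.4711]
tool_rot: [1.154, 1.241, -1.154]
contact_force: [0.1, -0.2, 0.4]
opening: 0.0854
```

```bash
python3 - <<'E'
from h import *
goto(b2w(-67,0,330),YAW+np.pi/2)
E
```

```text
t 3.45 grasp [ 0.3158 -0.2745  0.3161] x [ 0.002 -0.002 -1.   ] z [ 0.074 -0.997  0.002] open 0.0854 F [ 0.1 -0.2  0.4] q [-0.89 -0.5   1.97  0.    1.67  0.6 ]
turn units [ 0.02  0.02 -0.24] tcp shift units [ 8.81 14.39  0.69]
```

Call:
carry_out:
  increments:
    - [[0,0,0],[0.6,1,0.05],1]
    - [[0,0,0],[0.6,1,0.05],1]
    - [[0,0,0],[0.6,1,0.05],1]
    - [[0,0,0],[0.6,1,0.05],1]
    - [[0,0,-0.1],[0.6,1,0.05],1]
    - [[0,0,-0.1],[0.6,1,0.05],1]
    - [[0,0,0],[0.6,1,0.05],1]
    - [[0,0,0],[0.6,1,0.05],1]

```text
t: 4.25
tool_pos: [0.4135, -0.1063, 0.482]
tool_rot: [1.169, 1.223, -1.168]
contact_force: [0.3, 0.4, -0.3]
opening: 0.0857
```

Call:
carry_out:
  increments:
    - [[0,0,0],[0.6,0.9,0],1]
    - [[0,0,0],[0.6,0.9,0],1]
    - [[0,0,0],[0.6,0.9,0],1]
    - [[0,0,0],[0.6,0.9,0],1]
    - [[0,0,0],[0.6,0.9,0],1]
    - [[0,0,0],[0.6,0.9,0],1]
    - [[0,0,0],[0.3,0.4,0],1]
    - [[0,0,0],[0,0,0],1]

```text
t: 5.05
tool_pos: [0.4944, 0.0173, 0.4833]
tool_rot: [1.166, 1.223, -1.163]
contact_force: [-0.7, -0.2, -1.3]
opening: 0.0852
```

```bash
python3 - <<'E'
from h import *
goto(b2w(-67,0,235.5),YAW+np.pi/2)
im,d=get_image('wrist');cv2.imwrite("pics/wrist1.png",im)
E
```

```text
t 5.05 grasp [0.496  0.0162 0.3283] x [ 0.01  -0.007 -1.   ] z [ 0.057 -0.998  0.008] open 0.0852 F [-0.7 -0.2 -1.3] q [-0.11 -0.3   1.81 -0.01  1.62  1.4 ]
turn units [ 0.07  0.1  -0.07] tcp shift units [-0.14 -0.18 -4.64]
```

View pics/wrist1.png

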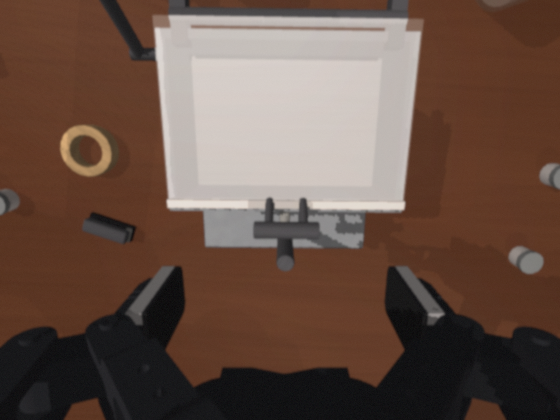

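Call:
carry_out:
  increments:
    - [[0.05,0.1,-0.05],[-0.1,-0.1,-0.9],1]
    - [[0,0,0],[0,0,-0.9],0.9]
    - [[0,0,0],[0,0,-0.9],0.8]
    - [[0,0,0],[0,0,-0.9],0.7]
    - [[0,0,0],[0,0,-0.7],0.7]
    - [[0,0,0],[0,0,-0.3],0.7]
    - [[0,0,0],[0,0,0],0.7]

```text
t: 5.8
tool_pos: [0.4879, 0.0098, 0.3819]
tool_rot: [1.173, 1.232, -1.183]
contact_force: [-0.1, 0.7, -0.2]
opening: 0.0598
```

```bash
python3 - <<'E'
from h import *
goto(b2w(-67,0,235.5),YAW+np.pi/2)
im,d=get_image('wrist');cv2.imwrite("pics/wrist2.png",im)
E
```

```text
t 5.8 grasp [0.487  0.0093 0.2269] x [-0.006 -0.003 -1.   ] z [ 0.043 -0.999  0.003] open 0.0598 F [-0.1  0.7 -0.2] q [-0.13 -0.27  1.95 -0.    1.47  1.4 ]
turn units [ 0.03 -0.06  0.07] tcp shift units [0.18 0.19 0.43]
```

View pics/wrist2.png

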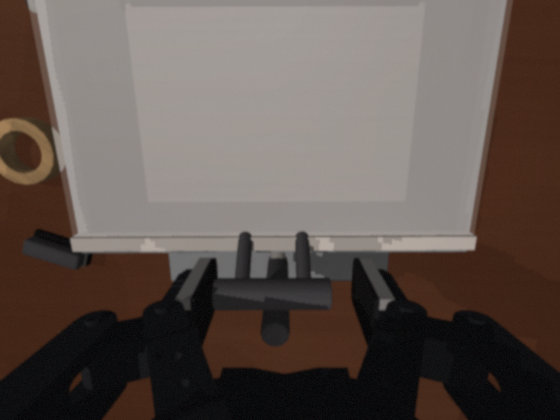

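Call:
carry_out:
  increments:
    - [[0,0,0],[0.25,0.25,0.4],0.65]
    - [[0,0,0],[0,0,0],0.3]
    - [[0,0,0],[0,0,0],0.3]
    - [[0,0,0],[0,0,0],0.3]
    - [[0,0,0],[0,0,0],0.3]
  squeeze: 30

```text
t: 6.35
tool_pos: [0.4941, 0.0151, 0.3948]
tool_rot: [1.173, 1.227, -1.181]
contact_force: [-0.7, -0.1, -1.6]
opening: 0.0431
```

```bash
python3 - <<'E'
from h import *
o,Rm,g=st()
im,d=get_image('wrist');cv2.imwrite("pics/wrist3.png",im)
# arc plan
h=np.array([68,210.5]);r=137.3;a0=np.arctan2(25,135)
prev=None
for k in range(0,22):
    th=2.1*k/21;p=b2w(h[0]-r*np.cos(a0+th),0,h[1]+r*np.sin(a0+th))
    if prev is not None: print(k,round(th,2),p.round(3),((p-prev)/.02).round(2))
    prev=p
E
```

```text
t 6.35 grasp [0.4938 0.0143 0.2398] x [-0.002 -0.005 -1.   ] z [ 0.043 -0.999  0.005] open 0.0431 F [-0.7 -0.1 -1.6] q [-0.12 -0.26  1.92 -0.    1.48  1.41]
1 0.1 [0.495 0.014 0.249] [0.16 0.01 0.67]
2 0.2 [0.499 0.014 0.262] [0.22 0.01 0.65]
3 0.3 [0.505 0.014 0.274] [0.29 0.01 0.62]
4 0.4 [0.512 0.015 0.286] [0.35 0.02 0.59]
5 0.5 [0.52  0.015 0.297] [0.41 0.02 0.55]
6 0.6 [0.529 0.016 0.307] [0.46 0.02 0.51]
7 0.7 [0.539 0.016 0.317] [0.51 0.03 0.46]
8 0.8 [0.55  0.017 0.325] [0.55 0.03 0.41]
9 0.9 [0.562 0.017 0.332] [0.59 0.03 0.35]
10 1.0 [0.575 0.018 0.338] [0.62 0.03 0.29]
11 1.1 [0.588 0.018 0.342] [0.65 0.03 0.23]
12 1.2 [0.601 0.019 0.345] [0.67 0.03 0.16]
13 1.3 [0.614 0.02  0.347] [0.68 0.03 0.09]
14 1.4 [0.628 0.02  0.348] [0.68 0.03 0.03]
15 1.5 [0.642 0.021 0.347] [ 0.68  0.03 -0.04]
16 1.6 [0.655 0.022 0.345] [ 0.68  0.03 -0.11]
17 1.7 [0.669 0.023 0.341] [ 0.66  0.03 -0.18]
18 1.8 [0.681 0.023 0.336] [ 0.64  0.03 -0.24]
19 1.9 [0.694 0.024 0.33 ] [ 0.61  0.03 -0.31]
20 2.0 [0.705 0.024 0.323] [ 0.58  0.03 -0.37]
21 2.1 [0.716 0.025 0.314] [ 0.54  0.03 -0.42]
```

View pics/wrist3.png

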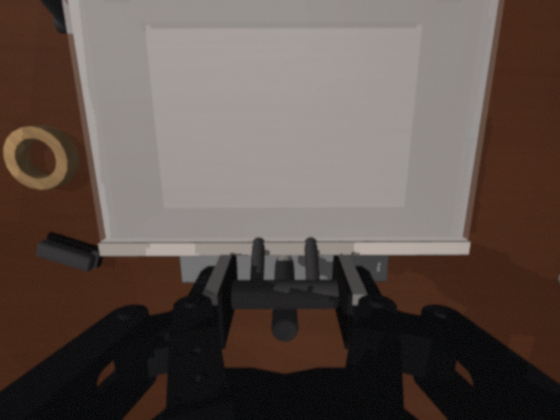

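Call:
carry_out:
  increments:
    - [[0,0,0],[0.15,0,0.65],0.3]
    - [[0,0,0],[0.2,0,0.65],0.3]
    - [[0,0,0],[0.3,0,0.6],0.3]
    - [[0,0,0],[0.35,0,0.6],0.3]
    - [[0,0,0],[0,0,0],0.3]

```text
t: 6.9
tool_pos: [0.5163, 0.0156, 0.4482]
tool_rot: [1.177, 1.227, -1.177]
contact_force: [2.2, -0.3, -2.8]
opening: 0.0428
```

```bash
python3 - <<'E'
from h import *
goto(b2w(-46,0,286),YAW+np.pi/2)
im,d=get_image('wrist');cv2.imwrite("pics/wrist4.png",im)
E
```

```text
t 6.9 grasp [0.5165 0.0154 0.2932] x [ 0.002 -0.002 -1.   ] z [ 0.043 -0.999  0.002] open 0.0428 F [ 2.2 -0.3 -2.8] q [-0.11 -0.23  1.81 -0.    1.56  1.41]
turn units [0.02 0.02 0.07] tcp shift units [-0.19 -0.05 -0.36]
```

View pics/wrist4.png

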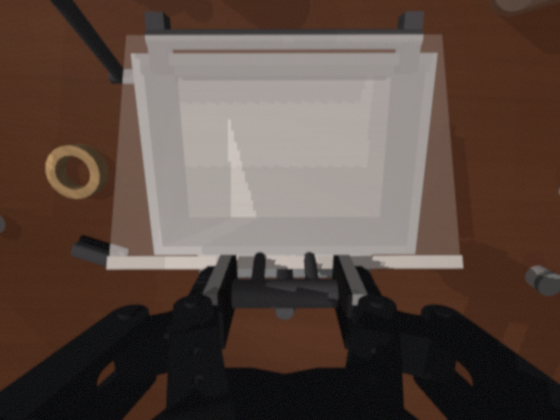

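Call:
carry_out:
  increments:
    - [[0,0,0],[0.4,0,0.55],0.3]
    - [[0,0,0],[0.45,0,0.5],0.3]
    - [[0,0,0],[0.5,0.05,0.45],0.3]
    - [[0,0,0],[0.55,0.05,0.4],0.3]
    - [[0,0,0],[0.6,0.05,0.35],0.3]
    - [[0,0,0],[0.6,0.05,0.3],0.3]
    - [[0,0,0],[0.65,0.05,0.2],0.3]
    - [[0,0,0],[0.65,0.05,0.15],0.3]

```text
t: 7.75
tool_pos: [0.6055, 0.0205, 0.5034]
tool_rot: [1.162, 1.24, -1.199]
contact_force: [-1.1, -0.2, -2.9]
opening: 0.0432
```

```bash
cat >> h.py <<'E'
def ang(g):
    H=b2w(68,0,210.5);d=g-H;dx=d[0]*np.cos(YAW)+d[1]*np.sin(YAW)
    print('guard r',np.hypot(dx,d[2]).round(4),'th',(np.arctan2(d[2],-dx)-np.arctan2(25,135)).round(3))
E
python3 - <<'E'
from h import *
ang(st()[2])
E
```

```text
t 7.75 grasp [0.6019 0.0193 0.3485] x [-0.023 -0.008 -1.   ] z [ 0.042 -0.999  0.007] open 0.0432 F [-1.1 -0.2 -2.9] q [-0.09 -0.03  1.53 -0.01  1.66  1.44]
guard r 0.1401 th 1.212
```

Call:
carry_out:
  increments:
    - [[0,-0.1,0],[0.7,0.05,0.05],0.3]
    - [[0,-0.1,0],[0.7,0.05,0],0.3]
    - [[0,0,0],[0.7,0.05,-0.05],0.3]
    - [[0,0,0],[0.7,0.05,-0.1],0.3]
    - [[0,0,0],[0.65,0.05,-0.2],0.3]
    - [[0,0,0],[0.65,0.05,-0.25],0.3]
    - [[0,0,0],[0.6,0.05,-0.3],0.3]
    - [[0,0,0],[0.3,0.05,-0.2],0.3]

```text
t: 8.55
tool_pos: [0.7093, 0.0265, 0.4849]
tool_rot: [1.158, 1.233, -1.205]
contact_force: [-1.2, -2.4, 0.0]
opening: 0.0432
```

```bash
python3 - <<'E'
from h import *
ang(st()[2])
E
```

```text
t 8.55 grasp [0.7058 0.0241 0.33  ] x [-0.023 -0.016 -1.   ] z [ 0.039 -0.999  0.015] open 0.0432 F [-1.2 -2.4  0. ] q [-0.06  0.22  1.29 -0.02  1.65  1.47]
guard r 0.1435 th 1.975
```

Call:
carry_out:
  increments:
    - [[0,-0.1,0],[0.2,0,-0.2],0.3]
    - [[0,-0.1,0],[0,0,0],0.7]
    - [[0,0,0],[0,0,0],0.8]
    - [[0,0,0],[0,0,0.5],0.8]
    - [[0,0,0],[0,0,1],0.8]
    - [[0,0,0],[0,0,1],0.8]

```text
t: 9.15
tool_pos: [0.7129, 0.0268, 0.531]
tool_rot: [1.167, 1.221, -1.192]
contact_force: [0.0, -1.3, -0.2]
opening: 0.0684
```

```bash
python3 - <<'E'
from h import *
ang(st()[2])
for n in ['wrist','scene']:
    im,d=get_image(n);cv2.imwrite(f"pics/{n}5.png",im)
for q in tip_of('scene','guard_bar')[:2]:
    u,v=q['centre'];print(q, px2w(get_calibration('scene'),u,v,d[int(v),int(u)]))
E
```

```text
t 9.15 grasp [0.712  0.0244 0.376 ] x [-0.006 -0.015 -1.   ] z [ 0.039 -0.999  0.015] open 0.0684 F [ 0.  -1.3 -0.2] q [-0.06  0.22  1.22 -0.02  1.7   1.47]
guard r 0.1863 th 1.865
{'centre': [331.1, 177.6], 'p': 0.61} [0.71732854 0.01463383 0.32145044]
```

View pics/scene5.png

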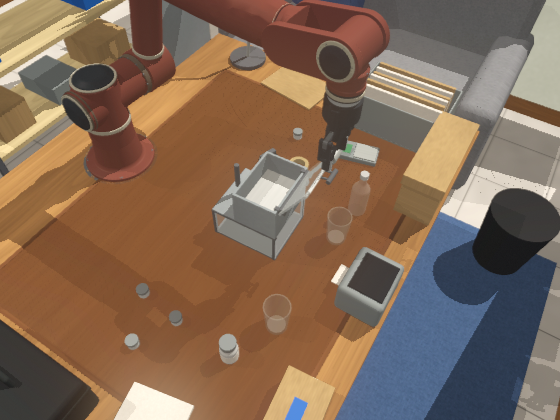

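View pics/wrist5.png

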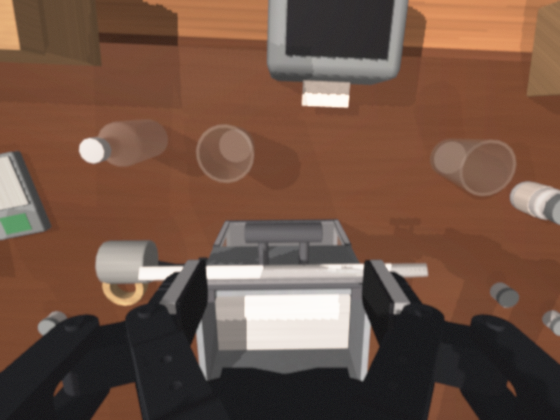

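Call:
carry_out:
  increments:
    - [[0,0,0],[-0.5,1,0.2],0.8]
    - [[0,0,0],[-0.7,1,0],0.8]
    - [[0,0,0],[-0.8,1,0],0.8]
    - [[0,0,0],[-0.8,1,0],0.8]
    - [[0,0,0],[-0.8,1,0],0.8]
    - [[0,0,0],[-0.8,1,0],0.8]
    - [[0,0,0],[-0.8,1,0],0.8]
    - [[0,0,0],[-0.8,1,0],0.8]

```text
t: 10.1
tool_pos: [0.5846, 0.1953, 0.5287]
tool_rot: [1.165, 1.226, -1.197]
contact_force: [0.5, 0.2, 0.2]
opening: 0.0683
```

Call:
carry_out:
  increments:
    - [[0,0,0],[-0.8,1,-0.6],0.8]
    - [[0,0,0],[-0.8,1,-0.9],0.8]
    - [[0,0,0],[-0.8,1,-1],0.8]
    - [[0,0,0],[-0.8,1,-1],0.8]
    - [[0,0,0],[-0.8,1,-1],0.8]
    - [[0,0,0],[-0.8,1,-1],0.8]
    - [[0,0,0],[-0.8,1,-1],0.8]
    - [[0,0,0],[-0.4,0.7,-1],0.8]

```text
t: 10.9
tool_pos: [0.449, 0.36, 0.3716]
tool_rot: [1.162, 1.232, -1.192]
contact_force: [-0.4, 0.3, -0.0]
opening: 0.0682
```

```bash
cat > pots.py <<'E'
from h import *
def pots(n='scene',lo=(.2,-.6),hi=(.8,.6)):
    c=get_calibration(n);im,d=get_image(n);out=[]
    for r in masks_of(n,'pot1'):
        m=r['region']&(d>0);v,u=np.nonzero(m)
        if len(u)<15: continue
        dd=d[v,u];P=np.stack([(u-c['cx'])/c['fx']*dd,(v-c['cy'])/c['fy']*dd,dd],1)@rot(c['orientation']).T+np.array(c['position'])
        t=P[(P[:,2]>P[:,2].max()-.008)]
        print(n,round(r['p'],2),np.round(r['centre']),len(u),'top',((t.max(0)+t.min(0))/2).round(4),'size',(t.max(0)-t.min(0)).round(3))
    return im,d,c
E
python3 - <<'E'
from pots import *
im,d,c=pots('wrist');cv2.imwrite("pics/wrist6.png",im)
pots('scene')
goto([.436,.3845,.10],YAW+np.pi/2)
E
```

```text
wrist 0.61 [252. 195.] 925 top [0.4348 0.3858 0.0255] size [0.032 0.03  0.008]
scene 0.68 [176. 320.] 162 top [ 0.5104 -0.3456  0.0308] size [0.027 0.029 0.008]
scene 0.53 [134. 340.] 167 top [ 0.4603 -0.4471  0.0291] size [0.033 0.029 0.008]
scene 0.44 [143. 292.] 169 top [ 0.3904 -0.3307  0.0298] size [0.032 0.032 0.008]
scene 0.3 [357. 157.] 686 top [0.6474 0.4163 0.0276] size [0.111 0.083 0.008]
t 11.1 grasp [0.4486 0.3569 0.2175] x [-0.014 -0.013 -1.   ] z [ 0.044 -0.999  0.012] open 0.0682 F [-0.2  0.9 -0. ] q [ 0.54 -0.04  1.76 -0.    1.44  2.07]
turn units [ 0.13 -0.14  0.06] tcp shift units [-0.74  1.28 -5.87]
```

View pics/wrist6.png

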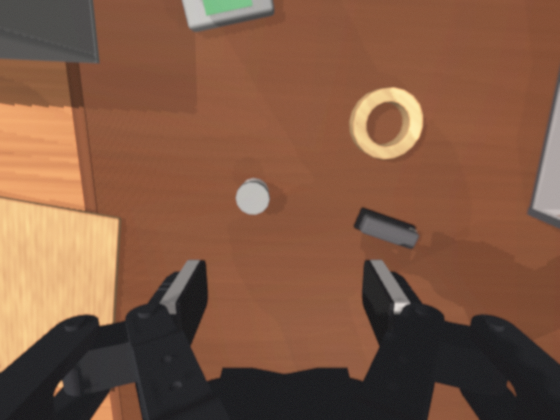

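Call:
carry_out:
  increments:
    - [[0.1,-0.1,0.05],[-0.4,0.8,-0.8],0.8]
    - [[0,0,0],[-0.3,0.6,-1],0.8]
    - [[0,0,0],[0,0,-1],0.8]
    - [[0,0,0],[0,0,-1],0.8]
    - [[0,0,0],[0,0,-1],0.8]
    - [[0,0,0],[0,0,-1],0.8]
    - [[0,0,0],[0,0,-0.5],0.75]
    - [[0,0,0],[0,0,0],0.75]

```text
t: 11.9
tool_pos: [0.4435, 0.3855, 0.2582]
tool_rot: [1.196, 1.221, -1.161]
contact_force: [-0.3, 0.0, 0.7]
opening: 0.0637
```

```bash
python3 - <<'E'
from pots import *
im,d,c=pots('wrist');cv2.imwrite("pics/wrist7.png",im)
goto([.435,.385,.022],YAW+np.pi/2)
E
```

```text
wrist 0.81 [286. 245.] 2112 top [0.4353 0.3861 0.0254] size [0.031 0.031 0.008]
t 12.0 grasp [0.4472 0.3878 0.1049] x [ 0.021  0.012 -1.   ] z [ 0.04  -0.999 -0.011] open 0.064 F [-0.1  0.5  0.3] q [ 0.59  0.09  1.82 -0.    1.2   2.12]
turn units [-0.12  0.21  0.1 ] tcp shift units [-0.44 -0.05 -4.14]
```

View pics/wrist7.png

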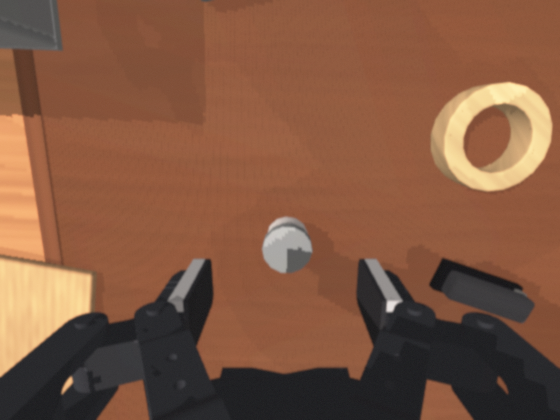

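Call:
carry_out:
  increments:
    - [[-0.1,0.15,0.1],[-0.45,-0.05,-0.7],0.75]
    - [[0,0,0],[0,0,-0.9],0.75]
    - [[0,0,0],[0,0,-0.9],0.7]
    - [[0,0,0],[0,0,-0.9],0.7]
    - [[0,0,0],[0,0,-0.4],0.7]
    - [[0,0,0],[0,0,0],0.7]

```text
t: 12.6
tool_pos: [0.4342, 0.3858, 0.1858]
tool_rot: [1.18, 1.23, -1.16]
contact_force: [0.0, 0.1, 0.6]
opening: 0.0597
```

```bash
python3 - <<'E'
from h import *
goto([.435,.385,.022],YAW+np.pi/2)
im,d=get_image('wrist');cv2.imwrite("pics/wrist8.png",im)
E
```

```text
t 12.6 grasp [0.4359 0.3867 0.0308] x [ 0.011  0.006 -1.   ] z [ 0.053 -0.999 -0.005] open 0.0597 F [0.  0.1 0.6] q [ 0.6   0.18  1.87 -0.    1.08  2.12]
turn units [-0.06  0.11 -0.03] tcp shift units [ 0.04 -0.04 -0.44]
```

View pics/wrist8.png

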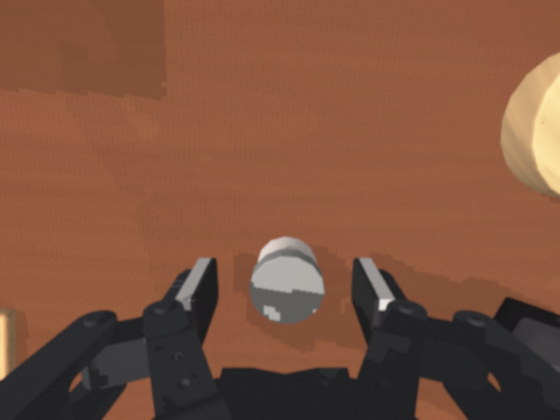

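Call:
carry_out:
  increments:
    - [[-0.05,0.1,0],[0,0,-0.45],0.6]
    - [[0,0,0],[0,0,0],0.2]
    - [[0,0,0],[0,0,0],0.2]
    - [[0,0,0],[0,0,0],0.2]
    - [[0,0,0],[0,0,0.3],0.2]
    - [[0,0,0],[0,0,0.8],0.2]
    - [[0,0,0],[0,0,1],0.2]
    - [[0,0,0],[0,0,1],0.2]
  squeeze: 40

```text
t: 13.45
tool_pos: [0.4344, 0.3861, 0.2436]
tool_rot: [1.171, 1.234, -1.169]
contact_force: [-0.0, -0.2, -0.1]
opening: 0.0302
```

```bash
python3 - <<'E'
from h import *
goto(b2w(-20,30,270),YAW+np.pi/2)
im,d=get_image('wrist');cv2.imwrite("pics/wrist9.png",im)
E
```

```text
t 13.45 grasp [0.4346 0.3863 0.0886] x [ 0.001  0.001 -1.   ] z [ 0.053 -0.999 -0.001] open 0.0302 F [-0.  -0.2 -0.1] q [0.6  0.1  1.84 0.   1.19 2.12]
turn units [-0.01  0.01 -0.03] tcp shift units [  5.13 -17.01   9.07]
```

View pics/wrist9.png

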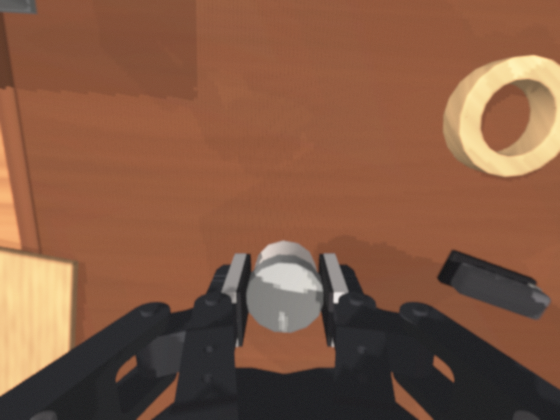

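Call:
carry_out:
  increments:
    - [[0,0,0],[0.2,-0.8,1],0.2]
    - [[0,0,0],[0.3,-1,1],0.2]
    - [[0,0,0],[0.3,-1,1],0.2]
    - [[0,0,0],[0.3,-1,1],0.2]
    - [[0,0,0],[0.3,-1,1],0.2]
    - [[0,0,0],[0.3,-1,1],0.2]
    - [[0,0,0],[0.3,-1,1],0.2]
    - [[0,0,0],[0.3,-1,1],0.2]

```text
t: 14.3
tool_pos: [0.4804, 0.2268, 0.4194]
tool_rot: [1.178, 1.232, -1.153]
contact_force: [0.1, 0.3, 0.4]
opening: 0.0308
```

Call:
carry_out:
  increments:
    - [[0,0,0],[0.3,-1,0.8],0.2]
    - [[0,0,0],[0.3,-1,0.2],0.2]
    - [[0,0,0],[0.3,-1,0],0.2]
    - [[0,0,0],[0.3,-1,0],0.2]
    - [[0,0,0],[0.3,-1,0],0.2]
    - [[0,0,0],[0.3,-1,0],0.2]
    - [[0,0,0],[0.3,-1,0],0.2]
    - [[0,0,0],[0.3,-1,0],0.2]

```text
t: 15.1
tool_pos: [0.5282, 0.0597, 0.4528]
tool_rot: [1.189, 1.219, -1.137]
contact_force: [0.2, 0.5, -1.0]
opening: 0.0306
```

```bash
python3 - <<'E'
from h import *
goto(b2w(-20,30,195),YAW+np.pi/2)
im,d=get_image('wrist');cv2.imwrite("pics/wrist10.png",im)
E
```

```text
t 15.1 grasp [0.5333 0.0615 0.2979] x [ 0.033  0.011 -0.999] z [ 0.058 -0.998 -0.009] open 0.0306 F [ 0.2  0.5 -1. ] q [-0.03 -0.21  1.78  0.01  1.54  1.48]
turn units [-0.11  0.33 -0.08] tcp shift units [ 0.44 -0.69 -5.14]
```

View pics/wrist10.png

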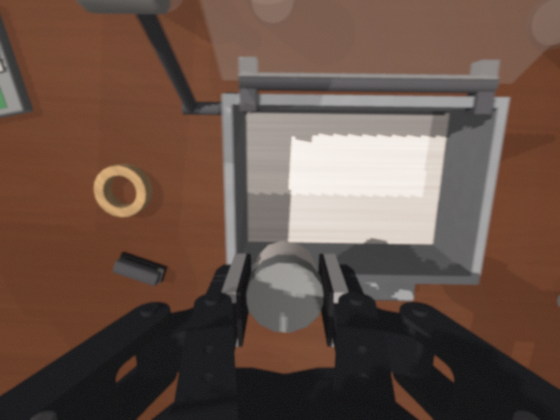

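Call:
carry_out:
  increments:
    - [[-0.1,0.3,-0.1],[0.4,-0.6,0],0.2]
    - [[0,0,0],[0.1,-0.1,-0.8],0.2]
    - [[0,0,0],[0,0,-0.9],0.2]
    - [[0,0,0],[0,0,-0.9],0.2]
    - [[0,0,0],[0,0,-0.9],0.2]
    - [[0,0,0],[0,0,-0.6],0.2]
    - [[0,0,0],[0,0,0],0.2]

```text
t: 15.85
tool_pos: [0.5386, 0.0439, 0.3645]
tool_rot: [1.175, 1.23, -1.176]
contact_force: [0.2, 0.5, 1.1]
opening: 0.0304
```

```bash
python3 - <<'E'
from h import *
goto(b2w(-20,30,195),YAW+np.pi/2)
E
```

```text
t 15.85 grasp [0.5385 0.0437 0.2095] x [-0.    -0.001 -1.   ] z [ 0.045 -0.999  0.001] open 0.0304 F [0.2 0.5 1.1] q [-0.06 -0.12  1.85 -0.    1.41  1.47]
turn units [ 0.01 -0.    0.05] tcp shift units [-0.08  0.1  -0.73]
```

Call:
carry_out:
  increments:
    - [[0,0,0],[0,0,-0.8],0.2]
    - [[0,0,0],[0,0,-0.2],0.2]
    - [[0,0,0],[0,0,0],0.5]
    - [[0,0,0],[0,0,0],0.5]
    - [[0,0,0],[0,0,0.5],0.5]
    - [[0,0,0],[0,0,1],0.5]
    - [[0,0,0],[0,0,1],0.5]
    - [[0,0,0],[0,0,1],0.5]

```text
t: 16.65
tool_pos: [0.5384, 0.0444, 0.417]
tool_rot: [1.174, 1.231, -1.176]
contact_force: [0.4, 0.1, -0.4]
opening: 0.0426
```

```bash
python3 - <<'E'
from pots import *
o,Rm,g=st()
im,d=get_image('wrist');cv2.imwrite("pics/wrist11.png",im)
pots('scene')
goto([.511,-.344,.15],YAW+np.pi/2)
E
```

```text
t 16.65 grasp [0.5383 0.0444 0.262 ] x [-0.001 -0.001 -1.   ] z [ 0.046 -0.999  0.001] open 0.0426 F [ 0.4  0.1 -0.4] q [-0.06 -0.16  1.8  -0.    1.5   1.47]
scene 0.72 [141. 288.] 185 top [ 0.3903 -0.3316  0.0305] size [0.031 0.031 0.008]
scene 0.72 [176. 320.] 146 top [ 0.5111 -0.3459  0.0301] size [0.028 0.029 0.008]
scene 0.68 [267. 179.] 156 top [0.5377 0.0425 0.1798] size [0.031 0.033 0.008]
scene 0.53 [136. 340.] 170 top [ 0.4622 -0.447   0.0324] size [0.028 0.029 0.008]
t 16.8 grasp [0.5394 0.0443 0.263 ] x [ 0.003 -0.001 -1.   ] z [ 0.046 -0.999  0.001] open 0.0426 F [-1.  -0.8 -0.5] q [-0.06 -0.16  1.79 -0.    1.5   1.47]
turn units [0.01 0.03 0.04] tcp shift units [ -1.39 -19.42  -5.65]
```

View pics/wrist11.png

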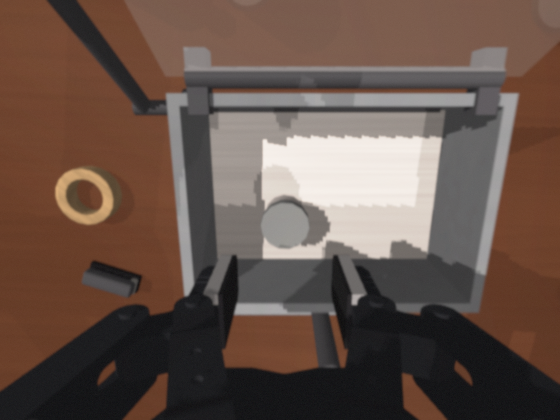

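Call:
carry_out:
  increments:
    - [[0,0,0],[0,-0.9,0.2],0.6]
    - [[0,0,0],[0,-1,0],0.7]
    - [[0,0,0],[0,-1,0],0.75]
    - [[0,0,0],[-0.1,-1,0],0.75]
    - [[0,0,0],[-0.1,-1,0],0.75]
    - [[0,0,0],[-0.1,-1,0],0.75]
    - [[0,0,0],[-0.1,-1,0],0.75]
    - [[0,0,0],[-0.1,-1,0],0.75]

```text
t: 17.6
tool_pos: [0.5264, -0.1168, 0.4132]
tool_rot: [1.17, 1.24, -1.175]
contact_force: [-0.2, 0.1, 0.5]
opening: 0.064
```

Call:
carry_out:
  increments:
    - [[0,0,0],[-0.1,-1,0],0.75]
    - [[0,0,0],[-0.1,-1,-0.5],0.75]
    - [[0,0,0],[-0.1,-1,-0.9],0.75]
    - [[0,0,0],[-0.1,-1,-1],0.75]
    - [[0,0,0],[-0.1,-1,-1],0.75]
    - [[0,0,0],[-0.1,-1,-1],0.75]
    - [[0,0,0],[-0.1,-1,-1],0.75]
    - [[0,0,0],[-0.1,-1,-1],0.75]

```text
t: 18.4
tool_pos: [0.5072, -0.2826, 0.275]
tool_rot: [1.171, 1.245, -1.177]
contact_force: [0.5, 0.3, 0.6]
opening: 0.0641
```

```bash
python3 - <<'E'
from pots import *
im,d,c=pots('wrist');cv2.imwrite("pics/wrist12.png",im)
goto([.511,-.344,.022],YAW+np.pi/2)
E
```

```text
wrist 0.93 [338. 352.] 1462 top [ 0.5172 -0.2941  0.1747] size [0.001 0.005 0.003]
wrist 0.73 [503. 288.] 2290 top [ 0.4607 -0.445   0.0256] size [0.033 0.033 0.008]
t 18.5 grasp [ 0.5034 -0.2814  0.1171] x [-0.017  0.009 -1.   ] z [ 0.048 -0.999 -0.01 ] open 0.0642 F [-1.4 -0.3 -0.5] q [-0.64  0.07  1.83 -0.    1.26  0.89]
turn units [-0.09 -0.17  0.02] tcp shift units [ 0.25 -3.06 -4.75]
```

View pics/wrist12.png

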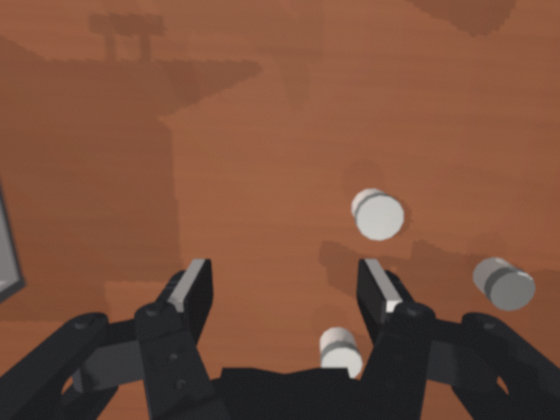

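Call:
carry_out:
  increments:
    - [[-0.05,-0.15,0],[0.1,-1,0],0.75]
    - [[0,0,0],[0.1,-1,0],0.75]
    - [[0,0,0],[0,-1,-0.8],0.75]
    - [[0,0,0],[0,0,-0.9],0.7]
    - [[0,0,0],[0,0,-0.9],0.7]
    - [[0,0,0],[0,0,-0.9],0.7]
    - [[0,0,0],[0,0,0],0.7]

```text
t: 19.2
tool_pos: [0.5131, -0.351, 0.2068]
tool_rot: [1.174, 1.222, -1.169]
contact_force: [0.6, 0.7, -1.0]
opening: 0.0597
```

```bash
python3 - <<'E'
from pots import *
im,d,c=pots('wrist');cv2.imwrite("pics/wrist13.png",im)
goto([.511,-.344,.022],YAW+np.pi/2)
E
```

```text
wrist 0.69 [270. 268.] 3706 top [ 0.5109 -0.3435  0.0254] size [0.032 0.031 0.008]
wrist 0.65 [440. 383.] 135 top [ 0.5099 -0.396   0.0914] size [0.    0.001 0.   ]
t 19.3 grasp [ 0.516  -0.3528  0.0547] x [ 0.013 -0.008 -1.   ] z [ 0.048 -0.999  0.008] open 0.0601 F [0.5 0.3 0.4] q [-0.72  0.24  1.76  0.    1.13  0.8 ]
turn units [0.08 0.13 0.02] tcp shift units [-0.15  0.38 -1.63]
```

View pics/wrist13.png

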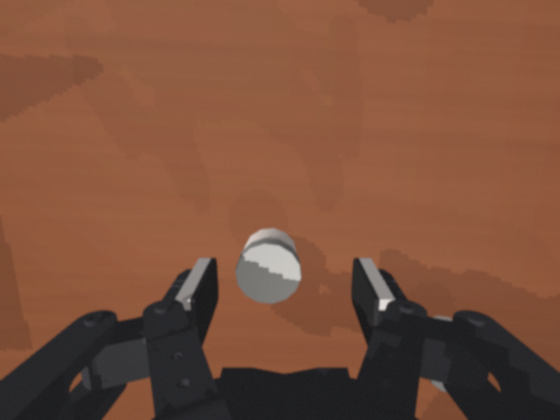

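Call:
carry_out:
  increments:
    - [[0.05,0.1,0],[-0.25,0.4,0],0.7]
    - [[0,0,0],[0,0,-0.8],0.7]
    - [[0,0,0],[0,0,-0.8],0.6]
    - [[0,0,0],[0,0,0],0.2]
    - [[0,0,0],[0,0,0],0.2]
    - [[0,0,0],[0,0,0],0.2]
    - [[0,0,0],[0,0,0.4],0.2]
    - [[0,0,0],[0,0,1],0.2]

```text
t: 20.1
tool_pos: [0.5094, -0.3431, 0.2062]
tool_rot: [1.172, 1.227, -1.172]
contact_force: [0.1, -0.8, -0.9]
opening: 0.0303
```

Call:
carry_out:
  increments:
    - [[0,0,0],[0,0,1],0.2]
    - [[0,0,0],[0,0,1],0.2]
    - [[0,0,0],[0,0.2,1],0.2]
    - [[0,0,0],[0.1,0.8,1],0.2]
    - [[0,0,0],[0.1,1,1],0.2]
    - [[0,0,0],[0.1,1,1],0.2]
    - [[0,0,0],[0.1,1,1],0.2]
    - [[0,0,0],[0.1,1,1],0.2]

```text
t: 20.9
tool_pos: [0.5181, -0.2416, 0.3757]
tool_rot: [1.174, 1.223, -1.175]
contact_force: [-0.3, 0.1, -0.5]
opening: 0.0305
```

```bash
python3 - <<'E'
from h import *
goto(b2w(20,-30,270),YAW+np.pi/2)
E
```

```text
t 20.9 grasp [ 0.5188 -0.2423  0.2207] x [ 0.004 -0.005 -1.   ] z [ 0.045 -0.999  0.005] open 0.0305 F [-0.3  0.1 -0.5] q [-0.57 -0.06  1.77 -0.    1.42  0.96]
turn units [0.05 0.04 0.05] tcp shift units [ 3.09 11.48  2.46]
```

Call:
carry_out:
  increments:
    - [[0,0,0],[0.25,1,1],0.2]
    - [[0,0,0],[0.25,1,1],0.2]
    - [[0,0,0],[0.25,1,0.5],0.2]
    - [[0,0,0],[0.25,1,0],0.2]
    - [[0,0,0],[0.25,1,0],0.2]
    - [[0,0,0],[0.25,1,0],0.2]
    - [[0,0,0],[0.25,1,0],0.2]
    - [[0,0,0],[0.25,1,0],0.2]

```text
t: 21.7
tool_pos: [0.5577, -0.0743, 0.4388]
tool_rot: [1.177, 1.209, -1.169]
contact_force: [0.9, 0.1, 0.3]
opening: 0.0306
```

Call:
carry_out:
  increments:
    - [[0,0,0],[0.25,1,0],0.2]
    - [[0,0,0],[0.25,1,0],0.2]
    - [[0,0,0],[0.25,0.7,0],0.2]
    - [[0,0,0],[0.1,0.2,0],0.2]
    - [[0,0,0],[0,0,-0.5],0.2]
    - [[0,0,0],[0,0,-0.5],0.2]

```text
t: 22.3
tool_pos: [0.575, -0.012, 0.4217]
tool_rot: [1.176, 1.205, -1.163]
contact_force: [-0.7, -0.3, -0.3]
opening: 0.0309
```

```bash
python3 - <<'E'
from h import *
goto(b2w(20,-30,195),YAW+np.pi/2)
im,d=get_image('wrist');cv2.imwrite("pics/wrist14.png",im)
E
```

```text
t 22.3 grasp [ 0.5787 -0.0139  0.2668] x [ 0.024 -0.012 -1.   ] z [ 0.047 -0.999  0.013] open 0.0309 F [-0.7 -0.3 -0.3] q [-0.15 -0.08  1.72 -0.01  1.48  1.38]
turn units [0.12 0.24 0.02] tcp shift units [ 0.25  0.   -3.59]
```

View pics/wrist14.png

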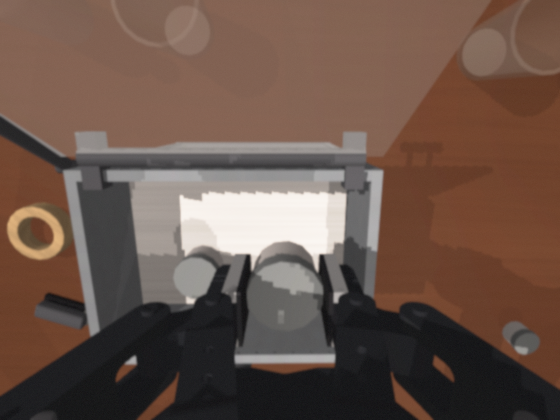

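Call:
carry_out:
  increments:
    - [[0.1,0.2,0],[0.2,-0.1,-0.8],0.2]
    - [[0,0,0],[0,0,-0.9],0.2]
    - [[0,0,0],[0,0,-0.9],0.2]
    - [[0,0,0],[0,0,-0.8],0.2]
    - [[0,0,0],[0,0,-0.2],0.2]
    - [[0,0,0],[0,0,0],0.5]
    - [[0,0,0],[0,0,0],0.5]
    - [[0,0,0],[0,0,0.6],0.5]

```text
t: 23.15
tool_pos: [0.5775, -0.0164, 0.3489]
tool_rot: [1.178, 1.244, -1.184]
contact_force: [0.0, 0.4, -0.3]
opening: 0.0429
```

Call:
carry_out:
  increments:
    - [[0,0,0],[0,0,1],0.5]
    - [[0,0,0],[0,0,1],0.5]
    - [[0,0,0],[0,0,1],0.5]
    - [[0,0,0],[0,0,0.6],0.5]

```text
t: 23.55
tool_pos: [0.5779, -0.0173, 0.4292]
tool_rot: [1.179, 1.238, -1.182]
contact_force: [-0.8, -0.4, 0.0]
opening: 0.0429
```

```bash
python3 - <<'E'
from pots import *
im,d=get_image('wrist');cv2.imwrite("pics/wrist15.png",im)
pots('scene')
goto([.461,-.4455,.15],YAW+np.pi/2)
E
```

```text
scene 0.73 [133. 340.] 197 top [ 0.4607 -0.4463  0.0309] size [0.031 0.029 0.008]
scene 0.65 [144. 290.] 175 top [ 0.3912 -0.3308  0.0302] size [0.032 0.03  0.008]
scene 0.56 [274. 203.] 124 top [ 0.5744 -0.02    0.1796] size [0.03  0.03  0.008]
t 23.7 grasp [ 0.5764 -0.0164  0.2724] x [-0.009  0.005 -1.   ] z [ 0.041 -0.999 -0.005] open 0.0426 F [-0.1 -0.3 -0.3] q [-0.16 -0.07  1.7   0.    1.52  1.37]
turn units [-0.05 -0.09  0.09] tcp shift units [ -5.84 -21.41  -6.12]
```

View pics/wrist15.png

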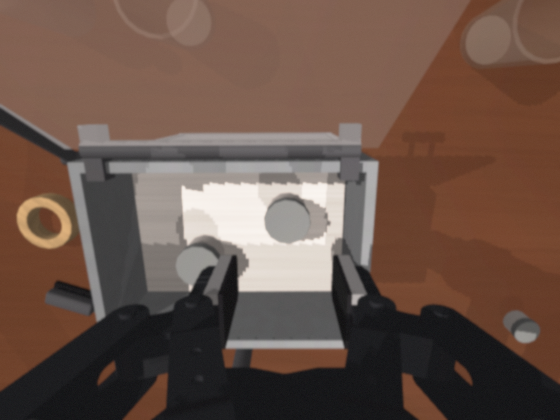

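Call:
carry_out:
  increments:
    - [[0,0,0],[-0.5,-0.9,0],0.6]
    - [[0,0,0],[-0.6,-1,0],0.7]
    - [[0,0,0],[-0.6,-1,0],0.75]
    - [[0,0,0],[-0.6,-1,0],0.75]
    - [[0,0,0],[-0.6,-1,0],0.75]
    - [[0,0,0],[-0.6,-1,0],0.75]
    - [[0,0,0],[-0.6,-1,-0.5],0.75]
    - [[0,0,0],[-0.6,-1,-0.9],0.75]

```text
t: 24.5
tool_pos: [0.4795, -0.1783, 0.3895]
tool_rot: [1.171, 1.253, -1.186]
contact_force: [-0.3, 0.9, -0.5]
opening: 0.0638
```

Call:
carry_out:
  increments:
    - [[0,0,0],[-0.6,-1,-1],0.75]
    - [[0,0,0],[-0.6,-1,-1],0.75]
    - [[0,0,0],[-0.6,-1,-1],0.75]
    - [[0,0,0],[-0.6,-1,-1],0.75]
    - [[0,0,0],[-0.6,-1,-1],0.75]
    - [[0,0,0],[-0.6,-1,-1],0.75]
    - [[0,0,0],[-0.6,-0.9,-0.6],0.75]
    - [[0,0,0],[0,0,0],0.75]

```text
t: 25.3
tool_pos: [0.3854, -0.3193, 0.2383]
tool_rot: [1.176, 1.274, -1.193]
contact_force: [0.8, 0.2, 0.1]
opening: 0.0639
```

```bash
python3 - <<'E'
from pots import *
im,d,c=pots('wrist');cv2.imwrite("pics/wrist16.png",im)
goto([.391,-.330,.022],YAW+np.pi/2)
E
```

```text
wrist 0.73 [535. 101.] 3239 top [ 0.4605 -0.439   0.0257] size [0.031 0.021 0.008]
t 25.4 grasp [ 0.3814 -0.3153  0.0853] x [-0.035  0.021 -0.999] z [ 0.045 -0.999 -0.022] open 0.064 F [ 0.8 -0.  -0.3] q [-0.83 -0.07  2.02 -0.01  1.23  0.7 ]
turn units [-0.21 -0.35  0.05] tcp shift units [ 0.21 -0.58 -3.16]
```

View pics/wrist16.png

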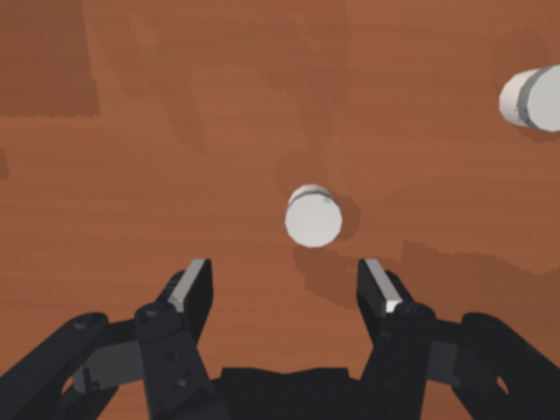

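Call:
carry_out:
  increments:
    - [[-0.2,-0.35,0.05],[0.2,-0.55,0],0.72]
    - [[0,0,0],[0,0,-0.6],0.7]
    - [[0,0,0],[0,0,-0.6],0.7]
    - [[0,0,0],[0,0,0],0.7]

```text
t: 25.8
tool_pos: [0.3928, -0.3271, 0.216]
tool_rot: [1.17, 1.233, -1.168]
contact_force: [-1.1, 0.3, 0.5]
opening: 0.0599
```

```bash
python3 - <<'E'
from pots import *
im,d,c=pots('wrist');cv2.imwrite("pics/wrist17.png",im)
goto([.391,-.330,.022],YAW+np.pi/2)
E
```

```text
wrist 0.92 [529. 135.] 4039 top [ 0.4611 -0.4401  0.0255] size [0.032 0.024 0.008]
wrist 0.89 [288. 257.] 3425 top [ 0.3913 -0.3296  0.0259] size [0.032 0.031 0.008]
t 25.9 grasp [ 0.3936 -0.3279  0.0623] x [ 0.004 -0.002 -1.   ] z [ 0.054 -0.999  0.002] open 0.0596 F [-0.1 -0.6 -1.2] q [-0.84 -0.02  2.02  0.    1.14  0.68]
turn units [ 0.02  0.04 -0.04] tcp shift units [-0.1  -0.12 -2.02]
```

View pics/wrist17.png

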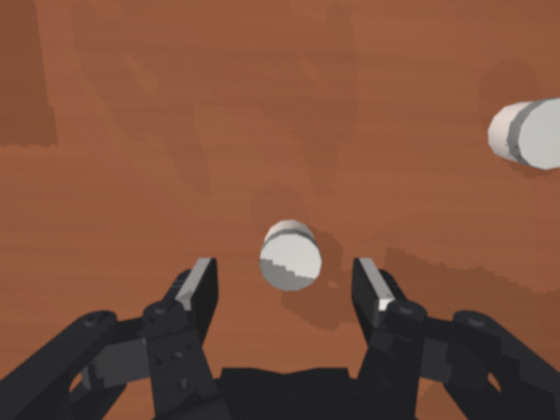

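Call:
carry_out:
  increments:
    - [[0,0,0],[-0.1,-0.1,-0.9],0.7]
    - [[0,0,0],[0,0,-0.9],0.65]
    - [[0,0,0],[0,0,-0.2],0.6]
    - [[0,0,0],[0,0,0],0.2]
    - [[0,0,0],[0,0,0],0.2]
    - [[0,0,0],[0,0,0],0.2]
    - [[0,0,0],[0,0,0.5],0.2]
    - [[0,0,0],[0,0,1],0.2]

```text
t: 26.7
tool_pos: [0.3922, -0.3291, 0.2099]
tool_rot: [1.168, 1.23, -1.166]
contact_force: [0.0, -0.7, 0.2]
opening: 0.0309
```

Call:
carry_out:
  increments:
    - [[0,0,0],[0,0,1],0.2]
    - [[0,0,0],[0.2,0.5,1],0.2]
    - [[0,0,0],[0.4,0.9,1],0.2]
    - [[0,0,0],[0.45,1,1],0.2]
    - [[0,0,0],[0.45,1,1],0.2]
    - [[0,0,0],[0.45,1,1],0.2]
    - [[0,0,0],[0.45,1,1],0.2]
    - [[0,0,0],[0.45,1,1],0.2]

```text
t: 27.5
tool_pos: [0.4494, -0.1984, 0.3873]
tool_rot: [1.17, 1.213, -1.168]
contact_force: [0.7, -0.2, 0.2]
opening: 0.0308
```

```bash
python3 - <<'E'
from h import *
goto(b2w(-22,-28,270),YAW+np.pi/2)
E
```

```text
t 27.5 grasp [ 0.4516 -0.2002  0.2323] x [ 0.014 -0.012 -1.   ] z [ 0.05  -0.999  0.012] open 0.0308 F [ 0.7 -0.2  0.2] q [-0.57 -0.27  1.94 -0.    1.45  0.95]
turn units [0.12 0.14 0.  ] tcp shift units [4.43 9.32 1.88]
```

Call:
carry_out:
  increments:
    - [[0.05,0.05,0],[0.45,0.9,0.9],0.2]
    - [[0.05,0.05,0],[0.45,0.9,0.8],0.2]
    - [[0,0,0],[0.45,0.9,0.2],0.2]
    - [[0,0,0],[0.45,0.9,0],0.2]
    - [[0,0,0],[0.45,0.9,0],0.2]
    - [[0,0,0],[0.45,0.9,0],0.2]
    - [[0,0,0],[0.45,0.9,0],0.2]
    - [[0,0,0],[0.45,0.9,0],0.2]

```text
t: 28.3
tool_pos: [0.5217, -0.0466, 0.445]
tool_rot: [1.176, 1.204, -1.158]
contact_force: [0.3, 0.3, -0.1]
opening: 0.0305
```

Call:
carry_out:
  increments:
    - [[0,0,0],[0.45,0.9,0],0.2]
    - [[0,0,0],[0.3,0.6,0],0.2]
    - [[0,0,0],[0,0,0],0.2]

```text
t: 28.6
tool_pos: [0.537, -0.0134, 0.4488]
tool_rot: [1.176, 1.202, -1.153]
contact_force: [0.0, -0.8, -0.6]
opening: 0.0308
```

```bash
python3 - <<'E'
from h import *
goto(b2w(-22,-32,195),YAW+np.pi/2)
im,d=get_image('wrist');cv2.imwrite("pics/wrist18.png",im)
E
```

```text
t 28.6 grasp [ 0.5419 -0.0152  0.2939] x [ 0.032 -0.011 -0.999] z [ 0.053 -0.999  0.013] open 0.0308 F [ 0.  -0.8 -0.6] q [-0.16 -0.19  1.77 -0.01  1.53  1.36]
turn units [ 0.11  0.32 -0.03] tcp shift units [ 0.06 -0.13 -4.94]
```

View pics/wrist18.png

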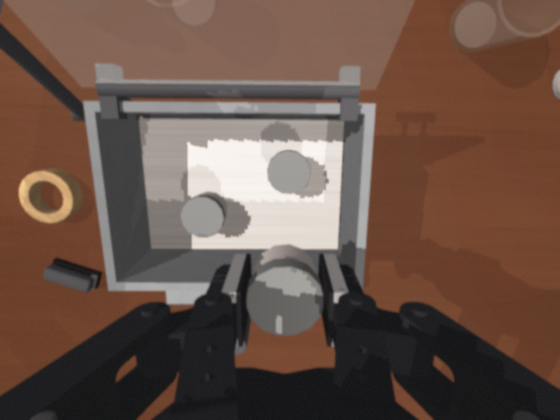

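Call:
carry_out:
  increments:
    - [[0.1,0.3,0],[0.1,-0.15,-0.5],0.2]
    - [[0,0,0],[0,0,-0.9],0.2]
    - [[0,0,0],[0,0,-0.9],0.2]
    - [[0,0,0],[0,0,-0.9],0.2]
    - [[0,0,0],[0,0,-0.9],0.2]
    - [[0,0,0],[0,0,-0.6],0.2]
    - [[0,0,0],[0,0,0],0.2]

```text
t: 29.35
tool_pos: [0.5356, -0.0218, 0.3434]
tool_rot: [1.171, 1.236, -1.182]
contact_force: [0.2, 0.7, -1.1]
opening: 0.031
```

Call:
carry_out:
  increments:
    - [[0,0,0],[0,0,-0.1],0.48]
    - [[0,0,0],[0,0,0],0.48]
    - [[0,0,0],[0,0,0.6],0.48]
    - [[0,0,0],[0,0,1],0.48]
    - [[0,0,0],[0,0,1],0.48]
    - [[0,0,0],[0,0,1],0.48]
    - [[0,0,0],[0,0,0.7],0.48]

```text
t: 30.05
tool_pos: [0.5354, -0.0223, 0.4357]
tool_rot: [1.173, 1.232, -1.18]
contact_force: [0.8, -0.1, 0.7]
opening: 0.0412
```

```bash
python3 - <<'E'
from pots import *
im,d=get_image('wrist');cv2.imwrite("pics/wrist19.png",im)
pots('scene')
goto([.461,-.4455,.10],YAW+np.pi/2)
E
```

```text
scene 0.69 [135. 340.] 174 top [ 0.4599 -0.4475  0.03  ] size [0.031 0.028 0.008]
scene 0.69 [273. 204.] 7062 top [0.7016 0.0215 0.3208] size [0.038 0.171 0.008]
scene 0.6 [267. 180.] 159 top [0.5366 0.0421 0.1798] size [0.03  0.034 0.008]
t 30.2 grasp [ 0.5347 -0.0226  0.2793] x [-0.005 -0.002 -1.   ] z [ 0.045 -0.999  0.002] open 0.041 F [ 0.1 -0.  -1.1] q [-0.18 -0.18  1.78 -0.    1.54  1.35]
turn units [ 0.02 -0.05  0.05] tcp shift units [ -3.72 -21.16  -8.97]
```

View pics/wrist19.png

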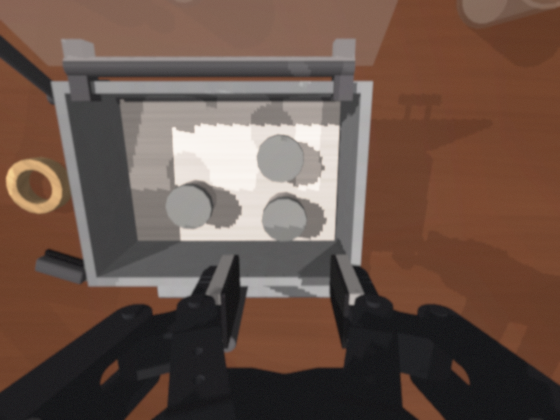

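Three in. Next pot C at (.461,-.4455).

Call:
carry_out:
  increments:
    - [[0,0,0],[-0.2,-0.9,0],0.6]
    - [[0,0,0],[-0.2,-1,0],0.7]
    - [[0,0,0],[-0.2,-1,0],0.75]
    - [[0,0,0],[-0.2,-1,0],0.75]
    - [[0,0,0],[-0.2,-1,0],0.75]
    - [[0,0,0],[-0.2,-1,0],0.75]
    - [[0,0,0],[-0.2,-1,0],0.75]
    - [[0,0,0],[-0.2,-1,0],0.75]

```text
t: 31.0
tool_pos: [0.5004, -0.1829, 0.4227]
tool_rot: [1.166, 1.252, -1.185]
contact_force: [0.7, 0.3, 0.3]
opening: 0.0638
```

Call:
carry_out:
  increments:
    - [[0,0,0],[-0.2,-1,-0.2],0.75]
    - [[0,0,0],[-0.2,-1,-0.4],0.75]
    - [[0,0,0],[-0.2,-1,-0.8],0.75]
    - [[0,0,0],[-0.2,-1,-0.8],0.75]
    - [[0,0,0],[-0.2,-1,-0.8],0.75]
    - [[0,0,0],[-0.2,-1,-0.8],0.75]
    - [[0,0,0],[-0.2,-1,-0.8],0.75]
    - [[0,0,0],[-0.2,-1,-0.8],0.75]

```text
t: 31.8
tool_pos: [0.4642, -0.3478, 0.3013]
tool_rot: [1.168, 1.266, -1.187]
contact_force: [-0.0, -0.4, 0.0]
opening: 0.0644
```

Call:
carry_out:
  increments:
    - [[0,0,0],[-0.1,-1,-0.8],0.75]
    - [[0,0,0],[-0.1,-1,-0.8],0.75]
    - [[0,0,0],[-0.1,-1,-0.8],0.75]
    - [[0,0,0],[0,-0.7,-0.8],0.75]
    - [[0,0,0],[0,0,0],0.72]

```text
t: 32.3
tool_pos: [0.4537, -0.4235, 0.2235]
tool_rot: [1.174, 1.283, -1.192]
contact_force: [-0.3, 0.5, -0.2]
opening: 0.0614
```

```bash
python3 - <<'E'
from pots import *
im,d,c=pots('wrist');cv2.imwrite("pics/wrist20.png",im)
goto([.461,-.4455,.022],YAW+np.pi/2)
E
```

```text
wrist 0.73 [338. 225.] 3317 top [ 0.4612 -0.445   0.0252] size [0.032 0.031 0.008]
t 32.4 grasp [ 0.4483 -0.419   0.0712] x [-0.041  0.024 -0.999] z [ 0.048 -0.998 -0.026] open 0.0614 F [ 0.3  0.4 -0.1] q [-0.87  0.22  1.74 -0.02  1.22  0.66]
turn units [-0.24 -0.41  0.01] tcp shift units [ 0.32 -1.13 -2.45]
```

View pics/wrist20.png

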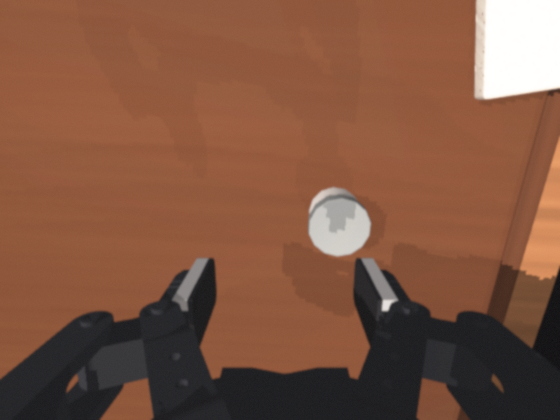

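Call:
carry_out:
  increments:
    - [[-0.2,-0.4,0],[0.3,-0.6,0],0.72]
    - [[0,0,0],[0,-0.5,0],0.7]
    - [[0,0,0],[0,0,-0.5],0.7]
    - [[0,0,0],[0,0,0],0.7]

```text
t: 32.8
tool_pos: [0.4617, -0.4434, 0.2181]
tool_rot: [1.174, 1.235, -1.169]
contact_force: [0.2, 0.6, -0.6]
opening: 0.0597
```

```bash
python3 - <<'E'
from pots import *
im,d,c=pots('wrist')
goto([.461,-.445,.022],YAW+np.pi/2)
E
```

```text
wrist 0.8 [290. 254.] 3339 top [ 0.461  -0.4451  0.0253] size [0.032 0.031 0.008]
t 32.9 grasp [ 0.4626 -0.4437  0.0646] x [ 0.003  0.001 -1.   ] z [ 0.052 -0.999 -0.001] open 0.0596 F [ 0.1  1.1 -0.2] q [-0.88  0.26  1.7   0.    1.17  0.64]
turn units [-0.01  0.03 -0.02] tcp shift units [-0.06 -0.05 -2.13]
```

Call:
carry_out:
  increments:
    - [[0,0,0],[-0.1,-0.05,-0.9],0.7]
    - [[0,0,0],[0,0,-0.9],0.65]
    - [[0,0,0],[0,0,-0.3],0.6]
    - [[0,0,0],[0,0,0],0.2]
    - [[0,0,0],[0,0,0],0.2]
    - [[0,0,0],[0,0,0],0.2]
    - [[0,0,0],[0,0,0.5],0.2]
    - [[0,0,0],[0,0,1],0.2]

```text
t: 33.7
tool_pos: [0.459, -0.443, 0.2035]
tool_rot: [1.174, 1.238, -1.168]
contact_force: [0.5, 0.4, -0.0]
opening: 0.031
```

Call:
carry_out:
  increments:
    - [[0,0,0],[0,0.2,1],0.2]
    - [[0,0,0],[0.1,0.8,1],0.2]
    - [[0,0,0],[0.2,1,1],0.2]
    - [[0,0,0],[0.25,1,1],0.2]
    - [[0,0,0],[0.25,1,1],0.2]
    - [[0,0,0],[0.25,1,1],0.2]
    - [[0,0,0],[0.25,1,1],0.2]
    - [[0,0,0],[0.25,1,1],0.2]

```text
t: 34.5
tool_pos: [0.4896, -0.3004, 0.3806]
tool_rot: [1.174, 1.223, -1.17]
contact_force: [0.7, -1.1, -1.2]
opening: 0.0306
```

Call:
carry_out:
  increments:
    - [[0.05,0.05,0],[0.25,1,1],0.2]
    - [[0.05,0.05,0],[0.25,1,0.8],0.2]
    - [[0,0,0],[0.25,1,0.5],0.2]
    - [[0,0,0],[0.25,1,0],0.2]
    - [[0,0,0],[0.25,1,0],0.2]
    - [[0,0,0],[0.25,1,0],0.2]
    - [[0,0,0],[0.25,1,0],0.2]
    - [[0,0,0],[0.25,1,0],0.2]

```text
t: 35.3
tool_pos: [0.529, -0.1324, 0.4468]
tool_rot: [1.178, 1.212, -1.163]
contact_force: [0.4, 0.0, -0.5]
opening: 0.0307
```

```bash
python3 - <<'E'
from h import *
goto(b2w(18,34,280),YAW+np.pi/2)
im,d=get_image('wrist');cv2.imwrite("pics/wrist21.png",im)
E
```

```text
t 35.3 grasp [ 0.532  -0.1334  0.2918] x [ 0.02  -0.006 -1.   ] z [ 0.048 -0.999  0.007] open 0.0307 F [ 0.4  0.  -0.5] q [-0.38 -0.17  1.75  0.    1.53  1.14]
turn units [0.06 0.2  0.02] tcp shift units [ 2.29  9.21 -0.59]
```

View pics/wrist21.png

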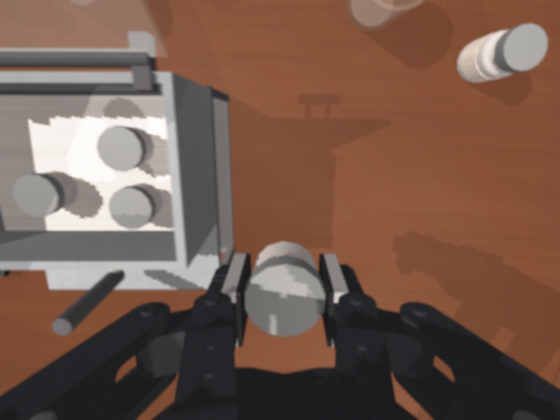

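Call:
carry_out:
  increments:
    - [[0,0.1,0],[0.25,0.95,0],0.2]
    - [[0,0.1,0],[0.25,0.95,0],0.2]
    - [[0,0,0],[0.25,0.95,0],0.2]
    - [[0,0,0],[0.25,0.95,0],0.2]
    - [[0,0,0],[0.25,0.95,0],0.2]
    - [[0,0,0],[0.25,0.95,0],0.2]
    - [[0,0,0],[0.25,0.95,0],0.2]
    - [[0,0,0],[0.25,0.95,0],0.2]

```text
t: 36.15
tool_pos: [0.5679, 0.0256, 0.4569]
tool_rot: [1.172, 1.216, -1.169]
contact_force: [1.1, 0.3, 0.6]
opening: 0.0309
```

Call:
carry_out:
  increments:
    - [[0,0,0],[0.3,0.9,-0.2],0.2]
    - [[0,0,0],[0.1,0.4,-0.2],0.2]
    - [[0,0,0],[0,0,0],0.2]

```text
t: 36.45
tool_pos: [0.5757, 0.0537, 0.4518]
tool_rot: [1.171, 1.214, -1.165]
contact_force: [-0.5, -1.2, 0.4]
opening: 0.0306
```

```bash
python3 - <<'E'
from h import *
goto(b2w(18,34,195),YAW+np.pi/2)
im,d=get_image('wrist');cv2.imwrite("pics/wrist22.png",im)
E
```

```text
t 36.45 grasp [0.5782 0.0522 0.2968] x [ 0.016 -0.01  -1.   ] z [ 0.051 -0.999  0.011] open 0.0306 F [-0.5 -1.2  0.4] q [-0.03 -0.09  1.67 -0.01  1.54  1.49]
turn units [ 0.1   0.16 -0.01] tcp shift units [-0.04 -0.09 -5.09]
```

View pics/wrist22.png

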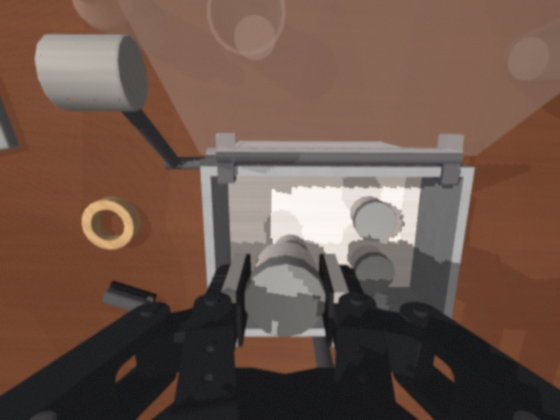

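Call:
carry_out:
  increments:
    - [[0.1,0.15,0],[0,-0.1,-0.6],0.2]
    - [[0,0,0],[0,0,-0.9],0.2]
    - [[0,0,0],[0,0,-0.9],0.2]
    - [[0,0,0],[0,0,-0.9],0.2]
    - [[0,0,0],[0,0,-0.9],0.2]
    - [[0,0,0],[0,0,-0.7],0.2]
    - [[0,0,0],[0,0,0],0.2]

```text
t: 37.2
tool_pos: [0.5736, 0.0446, 0.3482]
tool_rot: [1.176, 1.232, -1.179]
contact_force: [-0.2, 0.6, -0.3]
opening: 0.0308
```

Call:
carry_out:
  increments:
    - [[0,0,0],[0,0,-0.1],0.48]
    - [[0,0,0],[0,0,0],0.48]
    - [[0,0,0],[0,0,0.6],0.48]
    - [[0,0,0],[0,0,1],0.48]
    - [[0,0,0],[0,0,1],0.48]
    - [[0,0,0],[0,0,1],0.48]
    - [[0,0,0],[0,0,1],0.48]
    - [[0,0,0],[0,0,1],0.48]

```text
t: 38.0
tool_pos: [0.5734, 0.044, 0.47]
tool_rot: [1.179, 1.227, -1.175]
contact_force: [-0.2, -0.3, -0.3]
opening: 0.0413
```

```bash
python3 - <<'E'
from pots import *
im,d=get_image('wrist');cv2.imwrite("pics/wrist23.png",im)
im,d,c=pots('scene');cv2.imwrite("pics/scene23.png",im)
im,d,c=pots('top');cv2.imwrite("pics/top23.png",im)
st()
E
```

```text
scene 0.74 [280. 186.] 148 top [0.5739 0.0414 0.1805] size [0.028 0.031 0.008]
scene 0.62 [270. 177.] 151 top [0.5372 0.0412 0.1814] size [0.031 0.033 0.008]
top 0.66 [287. 206.] 134 top [ 0.5752 -0.018   0.1794] size [0.029 0.026 0.008]
top 0.49 [258. 206.] 146 top [0.576  0.0442 0.1797] size [0.03  0.028 0.008]
top 0.45 [286. 224.] 135 top [ 0.5339 -0.0208  0.1791] size [0.031 0.028 0.008]
top 0.43 [258. 217.] 109 top [0.4634 0.0223 0.6123] size [0.002 0.013 0.004]
t 38.25 grasp [0.5734 0.044  0.3116] x [ 0.001  0.    -1.   ] z [ 0.043 -0.999 -0.   ] open 0.041 F [-1.   0.6 -0.6] q [-0.05 -0.1   1.66  0.    1.58  1.48]
```

View pics/wrist23.png

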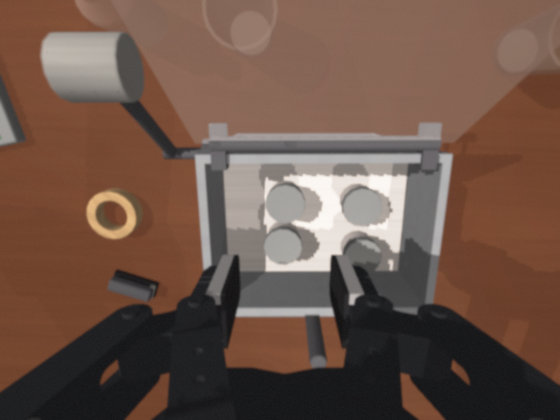

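View pics/scene23.png

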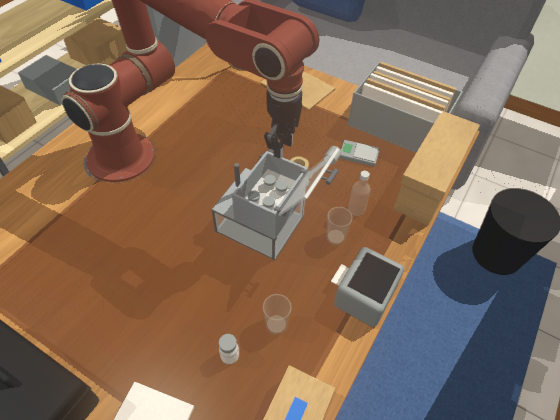

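View pics/top23.png

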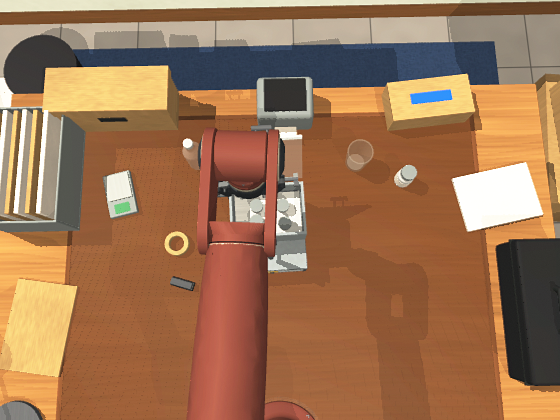

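Call:
carry_out:
  increments:
    - [[0,0,0],[0,-0.1,1],0.5]
    - [[0,0,0],[0.2,-0.1,1],0.6]
    - [[0,0,0],[0.6,-0.1,1],0.7]
    - [[0,0,0],[0.9,-0.1,1],0.75]
    - [[0,0,0],[0.9,-0.1,0.3],0.75]
    - [[0,0,0],[0.9,-0.1,0],0.75]
    - [[0,0,0],[0.9,-0.1,0],0.75]
    - [[0,0,0],[0.9,-0.1,0],0.75]

```text
t: 39.05
tool_pos: [0.6808, 0.028, 0.5409]
tool_rot: [1.168, 1.248, -1.193]
contact_force: [-0.0, 0.8, 0.2]
opening: 0.0641
```

Call:
carry_out:
  increments:
    - [[0,0,0],[0.9,-0.1,0],0.75]
    - [[0,0,0],[0.7,0,0],0.75]
    - [[0,0,0],[0.2,0,0],0.75]
    - [[0,0,0],[0,0,0],0.75]

```text
t: 39.45
tool_pos: [0.7203, 0.0254, 0.5308]
tool_rot: [1.162, 1.26, -1.203]
contact_force: [-0.5, -0.6, -0.1]
opening: 0.0638
```

```bash
python3 - <<'E'
from h import *
goto(b2w(158,0,315),YAW+np.pi/2)
im,d=get_image('wrist');c=get_calibration('wrist');cv2.imwrite("pics/wrist24.png",im)
for q in tip_of('wrist','guard_bar')[:2]:
    u,v=q['centre'];print(q, px2w(c,u,v,d[int(v),int(u)]))
E
```

```text
t 39.45 grasp [0.7144 0.0258 0.3759] x [-0.038  0.003 -0.999] z [ 0.043 -0.999 -0.004] open 0.0638 F [-0.5 -0.6 -0.1] q [-0.07  0.25  1.19  0.    1.74  1.46]
turn units [-0.03 -0.38  0.07] tcp shift units [-0.2  -0.02 -3.04]
{'centre': [287.2, 231.8], 'p': 0.64} [0.71824052 0.02511945 0.31877264]
```

View pics/wrist24.png

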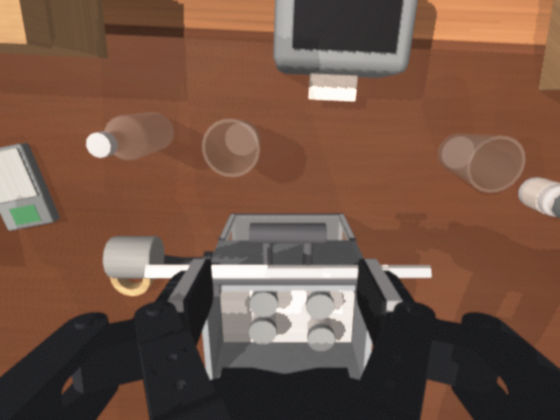

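Call:
carry_out:
  increments:
    - [[0,-0.35,0.05],[-0.05,0,-0.5],0.75]
    - [[0,0,0],[0,0,-0.8],0.75]
    - [[0,0,0],[0,0,-0.8],0.72]
    - [[0,0,0],[0,0,-0.6],0.7]
    - [[0,0,0],[0,0,-0.2],0.7]
    - [[0,0,0],[0,0,0],0.7]

```text
t: 40.15
tool_pos: [0.7161, 0.0259, 0.4694]
tool_rot: [1.174, 1.237, -1.175]
contact_force: [-0.2, 0.2, -0.1]
opening: 0.0596
```

```bash
python3 - <<'E'
from h import *
goto(b2w(160,0,315),YAW+np.pi/2)
im,d=get_image('wrist');cv2.imwrite("pics/wrist25.png",im)
E
```

```text
t 40.15 grasp [0.7155 0.0263 0.3144] x [-0.004  0.003 -1.   ] z [ 0.049 -0.999 -0.003] open 0.0596 F [-0.2  0.2 -0.1] q [-0.07  0.24  1.3   0.    1.61  1.45]
turn units [-0.03 -0.04  0.01] tcp shift units [ 0.11 -0.04  0.03]
```

View pics/wrist25.png

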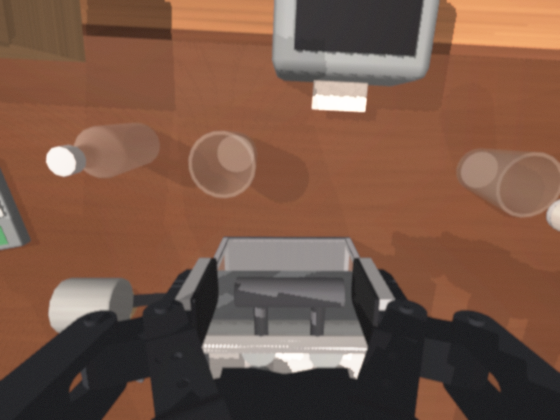

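Bar is between the pads. Grip and swing back.

Call:
carry_out:
  increments:
    - [[0,0,0],[0.1,0,0],0.3]
    - [[0,0,0],[0,0,0],0.3]
    - [[0,0,0],[0,0,0],0.3]
    - [[0,0,0],[-0.5,0,0.4],0.3]
    - [[0,0,0],[-0.6,0,0.35],0.3]
    - [[0,0,0],[-0.6,-0.05,0.3],0.3]
    - [[0,0,0],[-0.65,-0.05,0.25],0.3]
    - [[0,0,0],[-0.65,-0.05,0.15],0.3]
  squeeze: 30

```text
t: 41.0
tool_pos: [0.6558, 0.0217, 0.502]
tool_rot: [1.175, 1.231, -1.173]
contact_force: [1.7, -0.3, -1.9]
opening: 0.0432
```

```bash
python3 - <<'E'
from h import *
ang(st()[2])
E
```

```text
t 41.0 grasp [0.656  0.0217 0.347 ] x [ 0.001  0.    -1.   ] z [ 0.047 -0.999 -0.   ] open 0.0432 F [ 1.7 -0.3 -1.9] q [-0.08  0.09  1.42  0.    1.64  1.44]
guard r 0.1397 th 1.601
```

Call:
carry_out:
  increments:
    - [[0,0,0],[-0.7,-0.05,0.05],0.3]
    - [[0,0,0],[-0.7,-0.05,0.0],0.3]
    - [[0,0,0],[-0.7,0,-0.05],0.3]
    - [[0,0,0],[-0.7,-0.05,-0.1],0.3]
    - [[0,0,0],[-0.65,-0.05,-0.15],0.3]
    - [[0,0,0],[-0.65,-0.05,-0.25],0.3]
    - [[0,0,0],[-0.6,0,-0.3],0.3]
    - [[0,0,0],[-0.55,-0.05,-0.35],0.3]

```text
t: 41.8
tool_pos: [0.5417, 0.0165, 0.4826]
tool_rot: [1.183, 1.217, -1.157]
contact_force: [4.9, 0.3, -5.1]
opening: 0.043
```

```bash
python3 - <<'E'
from h import *
ang(st()[2])
E
```

```text
t 41.8 grasp [0.545  0.0166 0.3276] x [ 0.021  0.001 -1.   ] z [ 0.049 -0.999  0.   ] open 0.043 F [ 4.9  0.3 -5.1] q [-0.11 -0.19  1.71  0.    1.59  1.41]
guard r 0.1427 th 0.78
```

Call:
carry_out:
  increments:
    - [[0,0.1,0],[-0.45,0,-0.5],0.3]
    - [[0,0.1,0],[-0.4,0,-0.55],0.3]
    - [[0,0,0],[-0.4,0,-0.6],0.3]
    - [[0,0,0],[-0.3,0,-0.6],0.3]
    - [[0,0,0],[-0.25,0,-0.6],0.3]
    - [[0,0,0],[-0.15,0,-0.6],0.3]
    - [[0,0,0],[-0.1,0,-0.6],0.3]

```text
t: 42.5
tool_pos: [0.4917, 0.0158, 0.4136]
tool_rot: [1.172, 1.217, -1.169]
contact_force: [-6.7, -3.2, 4.3]
opening: 0.0429
```

```bash
python3 - <<'E'
from h import *
ang(st()[2])
E
```

```text
t 42.5 grasp [0.4935 0.0144 0.2586] x [ 0.012 -0.009 -1.   ] z [ 0.049 -0.999  0.01 ] open 0.0429 F [-6.7 -3.2  4.3] q [-0.12 -0.28  1.91 -0.01  1.51  1.4 ]
guard r 0.1415 th 0.164
```

Down the remaining ~19 mm, release and rise.

Call:
carry_out:
  increments:
    - [[0,0,0],[0,0,-0.4],0.3]
    - [[0,0,0],[0,0,-0.3],0.3]
    - [[0,0,0],[0,0,-0.2],0.3]
    - [[0,0,0],[0,0,0],0.7]
    - [[0,0,0],[0,0,0],0.75]
    - [[0,0,0],[0,0,0.5],0.75]
    - [[0,0,0],[0,0,1],0.75]
    - [[0,0,0],[0,0,1],0.75]

```text
t: 43.3
tool_pos: [0.4869, 0.0171, 0.4468]
tool_rot: [1.169, 1.225, -1.172]
contact_force: [0.5, -0.1, 0.3]
opening: 0.0639
```

```bash
python3 - <<'E'
from h import *
ang(st()[2])
im,d=get_image('wrist');cv2.imwrite("pics/wrist26.png",im)
im,d=get_image('scene');cv2.imwrite("pics/scene26.png",im[100:280,180:400].repeat(3,0).repeat(3,1))
c=get_calibration('scene')
for q in tip_of('scene','guard_bar')[:2]:
    u,v=q['centre'];print(q, px2w(c,u,v,d[int(v),int(u)]))
E
```

```text
t 43.3 grasp [0.4876 0.0161 0.2919] x [ 0.004 -0.006 -1.   ] z [ 0.051 -0.999  0.006] open 0.0639 F [ 0.5 -0.1  0.3] q [-0.12 -0.31  1.87 -0.01  1.57  1.4 ]
guard r 0.161 th 0.347
{'centre': [247.2, 163.9], 'p': 0.84} [0.49196852 0.01081854 0.23938399]
```

View pics/wrist26.png

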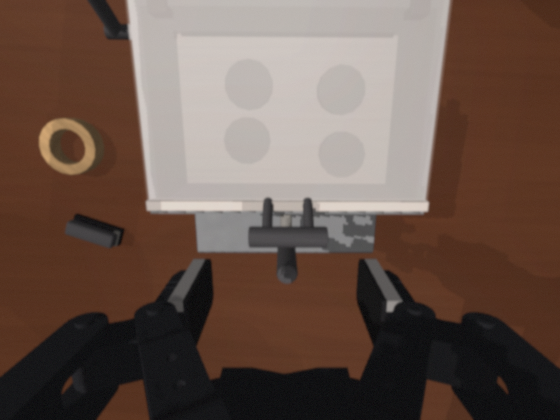

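View pics/scene26.png

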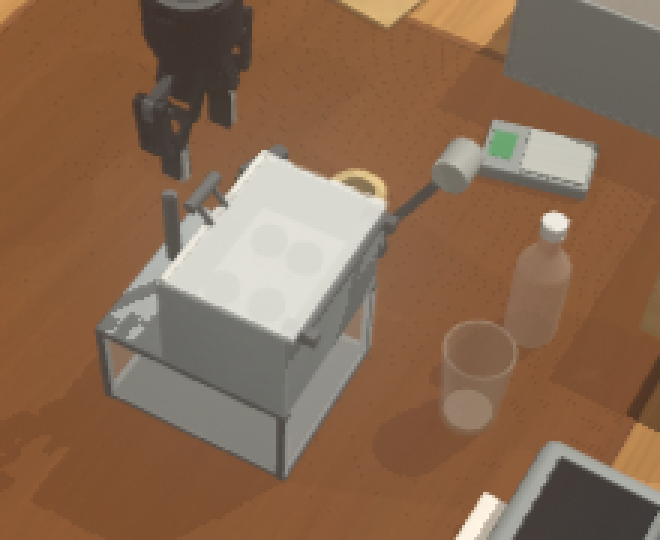

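Call:
carry_out:
  increments:
    - [[0,0,0],[-0.8,-0.1,0],0.75]
    - [[0,0,0],[-0.65,-0.1,0],0.75]
    - [[0,0,0],[0,0,-0.5],0.7]
    - [[0,0,0],[0,0,0],0.7]

```text
t: 43.85
tool_pos: [0.4576, 0.0132, 0.434]
tool_rot: [1.17, 1.225, -1.171]
contact_force: [0.1, 0.0, 0.1]
opening: 0.0597
```

```bash
python3 - <<'E'
from h import *
goto(b2w(-100,0,200),YAW+np.pi/2)
im,d=get_image('wrist');c=get_calibration('wrist');cv2.imwrite("pics/wrist27.png",im)
for q in tip_of('wrist','bolt_top')[:2]:
    u,v=q['centre'];print(q, px2w(c,u,v,d[int(v),int(u)]), rayz(c,u,v,.215))
E
```

```text
t 43.85 grasp [0.4584 0.0124 0.279 ] x [ 0.005 -0.006 -1.   ] z [ 0.051 -0.999  0.006] open 0.0597 F [0.1 0.  0.1] q [-0.13 -0.38  1.95 -0.    1.57  1.39]
turn units [ 0.06  0.05 -0.01] tcp shift units [ 0.05 -0.06 -3.95]
{'centre': [283.7, 238.0], 'p': 0.73} [0.45842511 0.01277322 0.2145353 ] [0.45859848 0.012784   0.215     ]
```

View pics/wrist27.png

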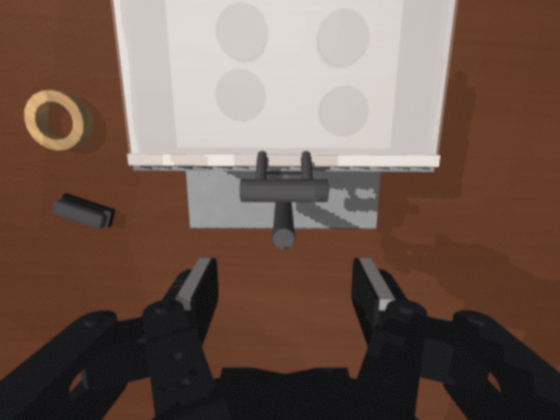

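Call:
carry_out:
  increments:
    - [[0.05,0.05,0],[0,0,-0.9],0.6]
    - [[0,0,0],[0,0,-0.9],0.55]
    - [[0,0,0],[0,0,-0.9],0.5]
    - [[0,0,0],[0,0,-0.7],0.4]
    - [[0,0,0],[0,0,-0.3],0.3]
    - [[0,0,0],[0,0,0],0.05]
    - [[0,0,0],[0,0,0],0.05]
    - [[0,0,0],[0,0,0],0.05]
  squeeze: 40

```text
t: 44.75
tool_pos: [0.4588, 0.0129, 0.3537]
tool_rot: [1.169, 1.234, -1.174]
contact_force: [-0.7, -0.2, -2.7]
opening: 0.0128
```

```bash
python3 - <<'E'
from h import *
goto(b2w(-100,0,200),YAW+np.pi/2)
im,d=get_image('wrist');cv2.imwrite("pics/wrist28.png",im)
E
```

```text
t 44.75 grasp [0.4584 0.0127 0.1987] x [-0.003 -0.001 -1.   ] z [ 0.051 -0.999  0.001] open 0.0128 F [-0.7 -0.2 -2.7] q [-0.13 -0.33  2.04 -0.    1.43  1.39]
turn units [ 0.01 -0.03 -0.01] tcp shift units [-0.01 -0.05  0.07]
```

View pics/wrist28.png

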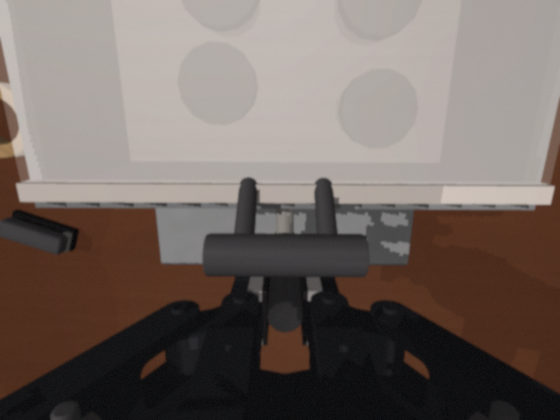

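Post gripped. Draw 28 mm along box -x.

Call:
carry_out:
  increments:
    - [[0,0,0],[-0.3,0,0],0.05]
    - [[0,0,0],[-0.4,-0.05,0],0.05]
    - [[0,0,0],[-0.4,0,0],0.05]
    - [[0,0,0],[-0.3,0,0],0.05]
    - [[0,0,0],[0,0,0],0.05]

```text
t: 45.3
tool_pos: [0.4297, 0.0118, 0.3537]
tool_rot: [1.175, 1.224, -1.165]
contact_force: [5.8, -0.4, -6.2]
opening: 0.0127
```

```bash
python3 - <<'E'
from h import *
goto(b2w(-128,0,200),YAW+np.pi/2)
E
```

```text
t 45.3 grasp [0.4313 0.0115 0.1988] x [ 0.011 -0.002 -1.   ] z [ 0.051 -0.999  0.002] open 0.0127 F [ 5.8 -0.4 -6.2] q [-0.15 -0.41  2.11 -0.    1.44  1.37]
turn units [ 0.02  0.11 -0.01] tcp shift units [ 0.05 -0.06  0.06]
```

Call:
carry_out:
  increments:
    - [[0,0,0],[0,0,0],0.3]
    - [[0,0,0],[0,0,0],0.4]
    - [[0,0,0],[0,0,0.6],0.4]
    - [[0,0,0],[0,0,1],0.4]
    - [[0,0,0],[0,0,1],0.2]
    - [[0,0,0],[0,0,1],0]
    - [[0,0,0],[0.5,0,1],0]
    - [[0,0,0],[0.8,0.2,1],0]

```text
t: 46.1
tool_pos: [0.4524, 0.0164, 0.4752]
tool_rot: [1.175, 1.225, -1.165]
contact_force: [0.2, 0.3, 0.8]
opening: 0.0001
```

```bash
python3 - <<'E'
from h import *
im,d=get_image('scene');cv2.imwrite("pics/scene29.png",im[100:280,180:400].repeat(3,0).repeat(3,1))
c=get_calibration('scene')
for n in ['bolt_top','lever_weight']:
  for q in tip_of('scene',n)[:2]:
    u,v=q['centre'];print(n,q, px2w(c,u,v,d[int(v),int(u)]))
goto(b2w(152,123,330),YAW+np.pi/2)
E
```

```text
bolt_top {'centre': [225.5, 159.9], 'p': 0.67} [0.29322969 0.16712616 0.00225446]
bolt_top {'centre': [294.9, 188.4], 'p': 0.64} [0.62394918 0.0245895  0.21439976]
lever_weight {'centre': [331.3, 156.0], 'p': 0.69} [0.66654321 0.12601678 0.26465132]
t 46.25 grasp [0.4548 0.0163 0.3204] x [ 0.012 -0.001 -1.   ] z [ 0.052 -0.999  0.002] open -0.0001 F [-1.1  0.2 -1.2] q [-0.13 -0.41  1.9   0.    1.64  1.39]
turn units [ 0.01  0.12 -0.02] tcp shift units [12.56  6.55  0.48]
```

View pics/scene29.png

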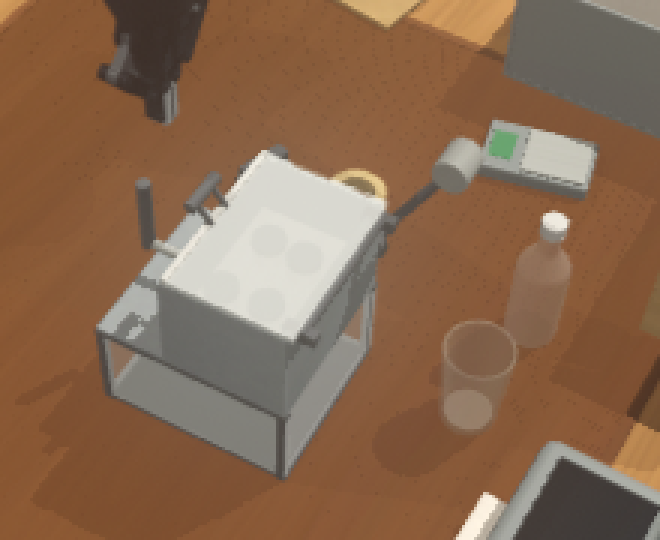

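Bolt is drawn (post moved out, rod visible). Now go behind the weight.

Call:
carry_out:
  increments:
    - [[0,0.1,0],[0.9,0.5,0.3],0]
    - [[0,0,0],[1,0.5,0.3],0]
    - [[0,0,0],[1,0.5,0.1],0]
    - [[0,0,0],[1,0.5,0],0]
    - [[0,0,0],[1,0.5,0],0]
    - [[0,0,0],[1,0.5,0],0]
    - [[0,0,0],[1,0.5,0],0]
    - [[0,0,0],[1,0.5,0],0]

```text
t: 47.05
tool_pos: [0.6098, 0.0982, 0.4825]
tool_rot: [1.163, 1.243, -1.185]
contact_force: [-0.1, -0.2, -0.6]
opening: -0.0
```

Call:
carry_out:
  increments:
    - [[0,0,0],[1,0.5,0],0]
    - [[0,0,0],[1,0.5,0],0]
    - [[0,0,0],[1,0.5,0],0]
    - [[0,0,0],[1,0.5,0],0]
    - [[0,0,0],[0.4,0.3,0],0]
    - [[0,0,0],[0,0,0],0]

```text
t: 47.65
tool_pos: [0.6989, 0.146, 0.4739]
tool_rot: [1.152, 1.255, -1.198]
contact_force: [0.5, 0.3, -0.5]
opening: -0.0001
```

```bash
python3 - <<'E'
from h import *
goto(b2w(152,123,253),YAW+np.pi/2)
im,d=get_image('wrist');cv2.imwrite("pics/wrist30.png",im)
im,d=get_image('scene');cv2.imwrite("pics/scene30.png",im[60:270,200:420].repeat(3,0).repeat(3,1)[:600])
E
```

```text
t 47.65 grasp [0.6936 0.1453 0.319 ] x [-0.034 -0.005 -0.999] z [ 0.051 -0.999  0.003] open -0.0001 F [ 0.5  0.3 -0.5] q [ 0.1   0.24  1.29 -0.    1.64  1.62]
turn units [ 0.05 -0.34 -0.01] tcp shift units [ 0.26  0.07 -3.3 ]
```

View pics/wrist30.png

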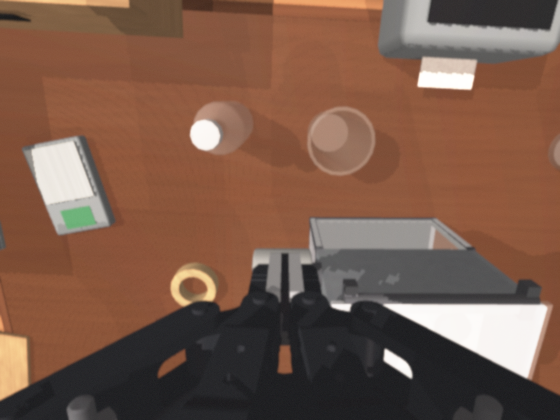

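View pics/scene30.png

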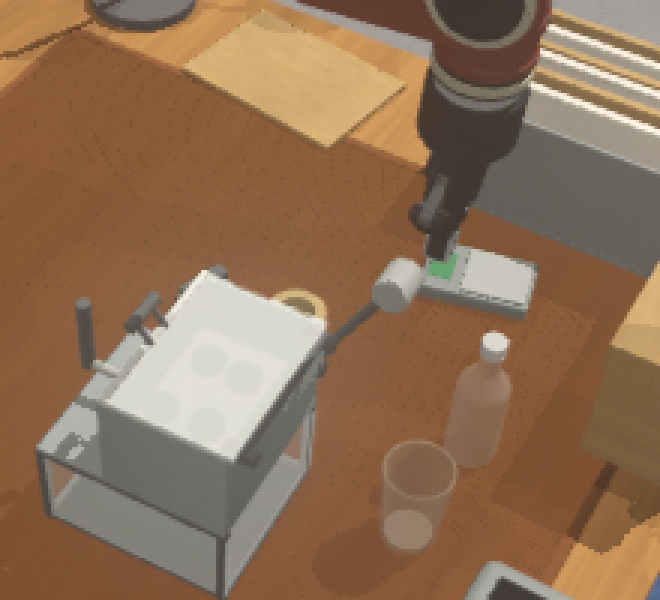

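Call:
carry_out:
  increments:
    - [[0,-0.35,0],[0.5,0.1,0],0]
    - [[0,0,0],[0,0,-0.6],0]
    - [[0,0,0],[0,0,-0.9],0]
    - [[0,0,0],[0,0,-0.9],0]
    - [[0,0,0],[0,0,-0.9],0]
    - [[0,0,0],[0,0,0],0]

```text
t: 48.35
tool_pos: [0.704, 0.1455, 0.4019]
tool_rot: [1.167, 1.231, -1.179]
contact_force: [-0.2, -0.5, -0.2]
opening: -0.0004
```

```bash
python3 - <<'E'
from h import *
goto(b2w(152,123,250),YAW+np.pi/2)
im,d=get_image('wrist');cv2.imwrite("pics/wrist31.png",im)
E
```

```text
t 48.35 grasp [0.7034 0.1445 0.2469] x [-0.004 -0.006 -1.   ] z [ 0.049 -0.999  0.006] open -0.0004 F [-0.2 -0.5 -0.2] q [ 0.1   0.27  1.37 -0.01  1.5   1.62]
turn units [ 0.06 -0.04  0.01] tcp shift units [0.01 0.1  0.16]
```

View pics/wrist31.png

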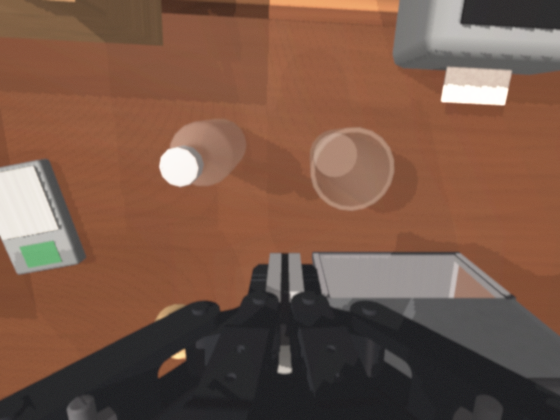

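Call:
carry_out:
  increments:
    - [[0,0,0],[-0.4,0,0.1],0]
    - [[0,0,0],[-0.5,0,0.1],0]
    - [[0,0,0],[-0.5,-0.05,0.1],0]
    - [[0,0,0],[-0.5,0,0.1],0]
    - [[0,0,0],[-0.5,-0.05,0.1],0]
    - [[0,0,0],[-0.5,0,0.1],0]
    - [[0,0,0],[-0.5,-0.05,0],0]
    - [[0,0,0],[-0.5,0,0],0]

```text
t: 49.2
tool_pos: [0.6203, 0.1424, 0.4219]
tool_rot: [1.172, 1.224, -1.171]
contact_force: [0.5, -0.0, 0.2]
opening: -0.0003
```

```bash
python3 - <<'E'
from h import *
goto(b2w(30,123,253),YAW+np.pi/2)
im,d=get_image('scene');cv2.imwrite("pics/scene32.png",im[60:270,200:420].repeat(3,0).repeat(3,1)[:600])
E
```

```text
t 49.2 grasp [0.6212 0.1416 0.2669] x [ 0.006 -0.005 -1.   ] z [ 0.049 -0.999  0.005] open -0.0003 F [ 0.5 -0.   0.2] q [ 0.11  0.07  1.57 -0.01  1.5   1.63]
turn units [0.05 0.06 0.01] tcp shift units [-1.9  -0.05 -0.69]
```

View pics/scene32.png

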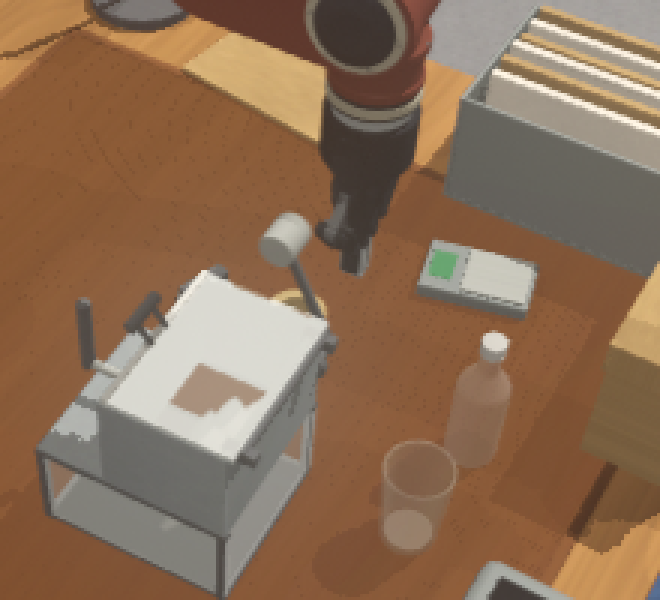

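Call:
carry_out:
  increments:
    - [[0,0,0],[-0.6,0,-0.3],0]
    - [[0,0,0],[-0.6,-0.05,-0.3],0]
    - [[0,0,0],[-0.6,0,0],0]
    - [[0,0,0],[-0.2,0,0],0]

```text
t: 49.65
tool_pos: [0.5767, 0.1416, 0.4093]
tool_rot: [1.172, 1.225, -1.171]
contact_force: [0.3, 0.8, -0.3]
opening: 0.0
```

```bash
python3 - <<'E'
from h import *
goto(b2w(22,123,253),YAW+np.pi/2)
im,d=get_image('scene');cv2.imwrite("pics/scene33.png",im[60:270,200:420].repeat(3,0).repeat(3,1)[:600])
c=get_calibration('scene')
for q in masks_of('scene','lever_weight')[:1]:
    m=q['region']&(d>0);v,u=np.nonzero(m);P=np.array([px2w(c,a,b,d[b,a]) for a,b in zip(u,v)]);P=P[P[:,2]>.22];print(q['p'],len(P),P.min(0),P.max(0))
print('expected open',b2w(-5,123,246))
E
```

```text
t 49.65 grasp [0.5775 0.1408 0.2543] x [ 0.005 -0.005 -1.   ] z [ 0.049 -0.999  0.005] open 0.0 F [ 0.3  0.8 -0.3] q [ 0.12 -0.02  1.68 -0.01  1.48  1.64]
turn units [0.05 0.05 0.01] tcp shift units [-0.12 -0.03 -0.07]
0.52 154 [0.52949485 0.07975251 0.22094337] [0.56961295 0.14125001 0.3229565 ]
expected open [0.54735881 0.13959639 0.246     ]
```

View pics/scene33.png

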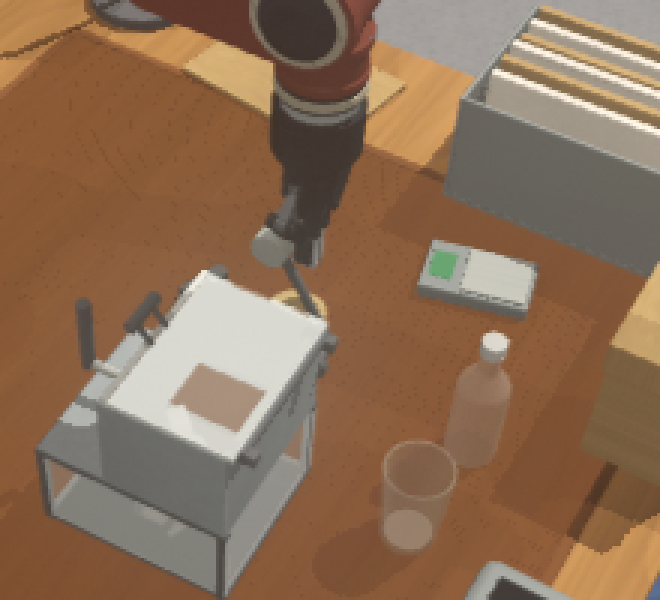

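Call:
carry_out:
  increments:
    - [[0,0,0],[-0.2,0,0],0]
    - [[0,0,0],[-0.2,0,0],0]
    - [[0,0,0],[0,0,0],0]

```text
t: 50.05
tool_pos: [0.572, 0.1413, 0.4103]
tool_rot: [1.181, 1.212, -1.159]
contact_force: [0.2, 0.1, -0.1]
opening: 0.0002
```

Call:
carry_out:
  increments:
    - [[0,0,0],[0.5,0,0.5],0]
    - [[0,0,0],[0,0,1],0]
    - [[0,0,0],[0,0,1],0]
    - [[0,0,0],[-0.3,0,1],0]
    - [[0,0,0],[-0.8,-0.2,0.5],0]
    - [[0,0,0],[-0.9,-0.3,0.3],0]
    - [[0,0,0],[-0.9,-0.3,0],0]
    - [[0,0,0],[-0.9,-0.3,0],0]

```text
t: 50.85
tool_pos: [0.5065, 0.1187, 0.5005]
tool_rot: [1.18, 1.213, -1.16]
contact_force: [-0.6, 0.2, -0.5]
opening: -0.0002
```

```bash
python3 - <<'E'
from pots import *
st()
im,d=get_image('wrist');cv2.imwrite("pics/wrist34.png",im)
im,d,c=pots('scene');cv2.imwrite("pics/scene34.png",im[60:270,200:420].repeat(3,0).repeat(3,1)[:600])
m=masks_of('scene','lever_weight')[0]; mm=m['region']&(d>0);v,u=np.nonzero(mm);P=np.array([px2w(c,a,b,d[b,a]) for a,b in zip(u,v)]);P=P[P[:,2]>.22];print(len(P),P.min(0),P.max(0))
E
```

```text
t 50.85 grasp [0.5098 0.1181 0.3455] x [ 0.021 -0.004 -1.   ] z [ 0.048 -0.999  0.005] open -0.0002 F [-0.6  0.2 -0.5] q [ 0.09 -0.24  1.73 -0.01  1.63  1.61]
218 [0.53103109 0.11751467 0.22244358] [0.56967462 0.15611305 0.26702656]
```

View pics/wrist34.png

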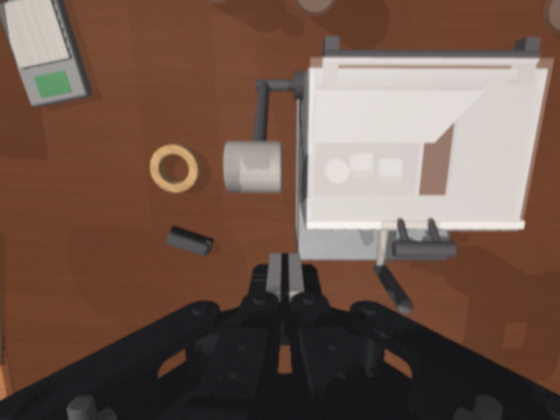

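View pics/scene34.png

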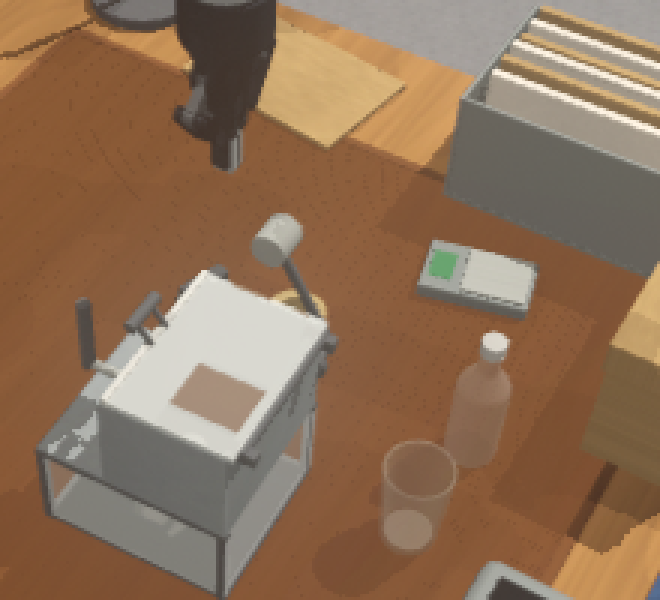

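Call:
carry_out:
  increments:
    - [[0,0.1,0],[0.9,0.3,0],0]
    - [[0,0.1,0],[0.9,0.3,0],0]
    - [[0,0,0],[0.9,0.3,0],0]
    - [[0,0,0],[0.9,0.2,-0.4],0]
    - [[0,0,0],[0.3,0.1,-0.9],0]
    - [[0,0,0],[0,0,-1],0]
    - [[0,0,0],[0,0,-1],0]
    - [[0,0,0],[0,0,-1],0]

```text
t: 51.85
tool_pos: [0.5957, 0.146, 0.412]
tool_rot: [1.175, 1.225, -1.17]
contact_force: [0.1, 0.1, -0.1]
opening: -0.0005
```

```bash
python3 - <<'E'
from h import *
goto(b2w(22,123,250),YAW+np.pi/2)
E
```

```text
t 51.85 grasp [0.5967 0.1456 0.257 ] x [ 0.006 -0.002 -1.   ] z [ 0.049 -0.999  0.003] open -0.0005 F [ 0.1  0.1 -0.1] q [ 0.12  0.02  1.63 -0.    1.48  1.64]
turn units [0.02 0.06 0.01] tcp shift units [-1.07 -0.25 -0.35]
```

Call:
carry_out:
  increments:
    - [[0,0,0],[-0.6,0,-0.2],0]
    - [[0,0,0],[-0.5,0,-0.1],0]
    - [[0,0,0],[-0.3,0,0],0]
    - [[0,0,0],[-0.3,0,0],0]

```text
t: 52.25
tool_pos: [0.569, 0.1459, 0.4006]
tool_rot: [1.189, 1.203, -1.15]
contact_force: [26.2, 1.1, -14.4]
opening: 0.0001
```

Call:
carry_out:
  increments:
    - [[0,0,0],[-0.2,0,0],0]

```text
t: 52.35
tool_pos: [0.5673, 0.1458, 0.4005]
tool_rot: [1.195, 1.194, -1.141]
contact_force: [13.1, 1.0, -8.5]
opening: 0.0003
```

Call:
carry_out:
  increments:
    - [[0,0,0],[-0.2,0,0],0]

```text
t: 52.45
tool_pos: [0.5655, 0.1457, 0.4006]
tool_rot: [1.201, 1.186, -1.133]
contact_force: [15.9, 1.6, -8.8]
opening: 0.0001
```

Call:
carry_out:
  increments:
    - [[0,0.3,0],[0.6,0,0.4],0]
    - [[0,0.3,0],[0,0,1],0]
    - [[0,0,0],[0,-0.1,1],0]
    - [[0,0,0],[-0.5,-0.2,1],0]
    - [[0,0,0],[-0.8,-0.5,1],0]
    - [[0,0,0],[-0.9,-0.7,0.6],0]
    - [[0,0,0],[-0.9,-0.7,0.3],0]
    - [[0,0,0],[-0.9,-0.7,0],0]

```text
t: 53.25
tool_pos: [0.4985, 0.0881, 0.5115]
tool_rot: [1.174, 1.231, -1.172]
contact_force: [-0.2, -0.6, 0.2]
opening: -0.0001
```

Call:
carry_out:
  increments:
    - [[0,0,0],[-0.8,-0.8,0.6],0]
    - [[0,0,0],[-0.8,-0.8,0.6],0]
    - [[0,0,0],[-0.4,-0.8,0.5],0]
    - [[0,0,0],[0,0,0],0]

```text
t: 53.65
tool_pos: [0.4555, 0.0383, 0.5495]
tool_rot: [1.176, 1.226, -1.169]
contact_force: [0.5, 0.9, 0.7]
opening: -0.0002
```

```bash
python3 - <<'E'
from pots import *
st()
im,d,c=pots('wrist');cv2.imwrite("pics/wrist35.png",im)
im,d,c=pots('top');cv2.imwrite("pics/top35.png",im[150:300,180:350].repeat(4,0).repeat(4,1))
E
```

```text
t 53.65 grasp [0.4565 0.0381 0.3945] x [ 0.007 -0.001 -1.   ] z [ 0.048 -0.999  0.001] open -0.0002 F [0.5 0.9 0.7] q [-0.08 -0.4   1.78 -0.    1.76  1.44]
wrist 0.34 [304.  85.] 41338 top [0.5475 0.1398 0.2599] size [0.028 0.037 0.008]
top 0.68 [290. 217.] 3269 top [ 0.4904 -0.0171  0.6731] size [0.003 0.001 0.007]
```

View pics/wrist35.png

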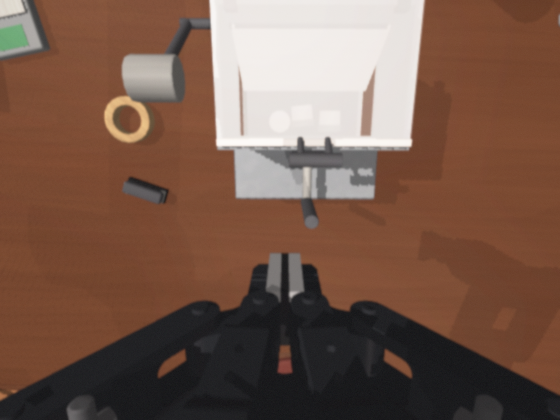

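View pics/top35.png

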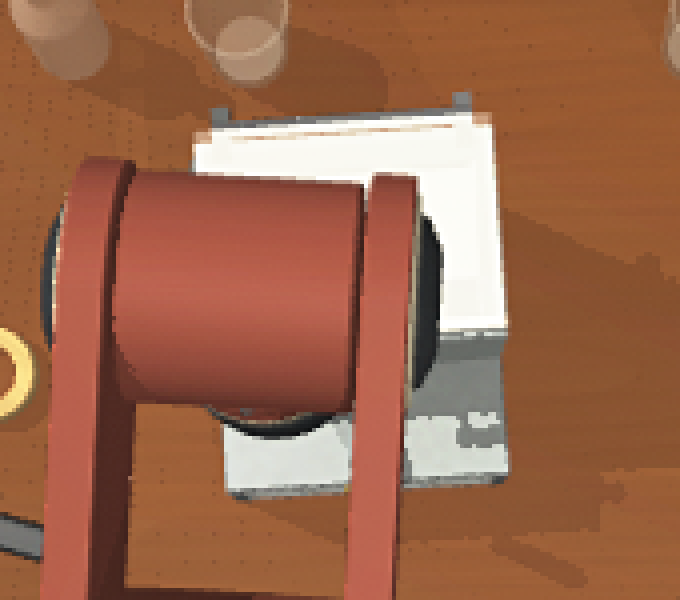

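Call:
carry_out:
  increments:
    - [[0,0,0],[0.2,0.9,-0.8],0]
    - [[0,0,0],[0.4,0.9,-0.8],0]
    - [[0,0,0],[0.4,0.9,-0.8],0]
    - [[0,0,0],[0.4,0.9,-0.8],0]
    - [[0,0,0],[0.4,0.9,-0.8],0]
    - [[0,0,0],[0.4,0.4,-0.4],0]
    - [[0,0,0],[0,0,0],0]

```text
t: 54.55
tool_pos: [0.5031, 0.1464, 0.4476]
tool_rot: [1.163, 1.242, -1.174]
contact_force: [-1.1, -0.2, -0.7]
opening: 0.0003
```

```bash
python3 - <<'E'
from pots import *
goto(b2w(-52,123,250),YAW+np.pi/2)
im,d=get_image('wrist');cv2.imwrite("pics/wrist36.png",im)
im,d,c=pots('scene');cv2.imwrite("pics/scene36.png",im[60:270,200:420].repeat(3,0).repeat(3,1)[:600])
E
```

```text
t 54.55 grasp [0.5017 0.1464 0.2927] x [-0.009 -0.    -1.   ] z [ 0.057 -0.998 -0.   ] open 0.0003 F [-1.1 -0.2 -0.7] q [ 0.14 -0.21  1.79  0.    1.57  1.65]
turn units [ 0.   -0.09 -0.07] tcp shift units [-0.13 -0.46 -2.13]
scene 0.33 [264. 204.] 7146 top [0.5463 0.1379 0.263 ] size [0.025 0.037 0.008]
```

View pics/wrist36.png

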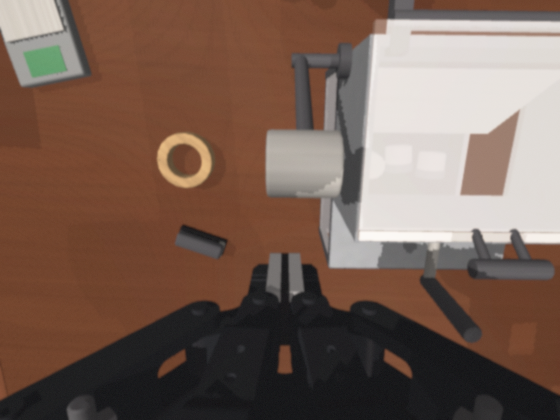

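Call:
carry_out:
  increments:
    - [[0,-0.1,0],[-0.2,-0.5,0],0]
    - [[0,0,0],[0,0,-0.8],0]
    - [[0,0,0],[0,0,-0.8],0]
    - [[0,0,0],[0,0,-0.5],0]
    - [[0,0,0],[0,0,0],0]

```text
t: 55.2
tool_pos: [0.4976, 0.1324, 0.407]
tool_rot: [1.175, 1.226, -1.164]
contact_force: [0.4, 0.3, -0.8]
opening: 0.0001
```

Call:
carry_out:
  increments:
    - [[0,0,0],[0.4,0,0],0]
    - [[0,0,0],[0.5,0,0.05],0]
    - [[0,0,0],[0.5,0.05,0.05],0]
    - [[0,0,0],[0.5,0,0.05],0]
    - [[0,0,0],[0.5,0.05,0.05],0]
    - [[0,0,0],[0.5,0,0.05],0]
    - [[0,0,0],[0.5,0.05,0.05],0]
    - [[0,0,0],[0.5,0,0],0]

```text
t: 56.0
tool_pos: [0.5826, 0.1359, 0.4154]
tool_rot: [1.176, 1.225, -1.163]
contact_force: [-0.9, -0.2, 1.7]
opening: 0.0001
```

```bash
python3 - <<'E'
from pots import *
goto(b2w(80,123,250),YAW+np.pi/2)
im,d=get_image('scene');cv2.imwrite("pics/scene37.png",im[60:270,200:420].repeat(3,0).repeat(3,1)[:600])
E
```

```text
t 56.0 grasp [0.5843 0.1359 0.2604] x [ 0.011  0.    -1.   ] z [ 0.052 -0.999  0.   ] open 0.0001 F [-0.9 -0.2  1.7] q [ 0.11 -0.02  1.67 -0.    1.48  1.62]
turn units [-0.    0.11 -0.02] tcp shift units [ 2.48  0.4  -0.52]
```

View pics/scene37.png

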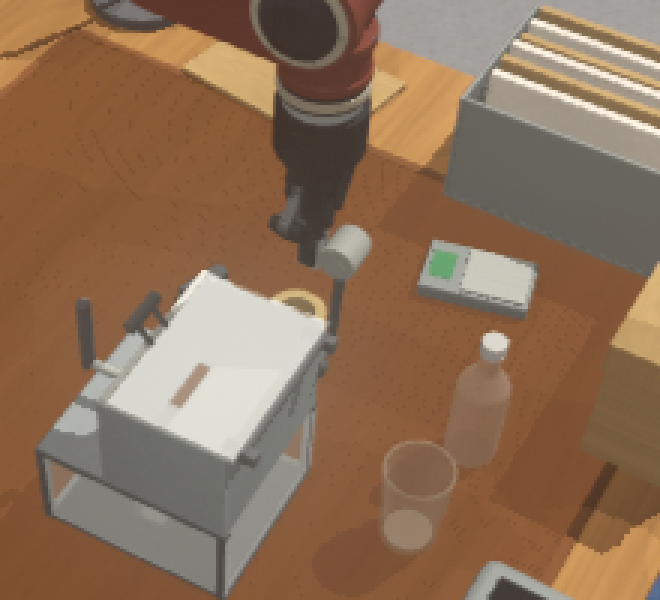

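Continue pushing toward shut.

Call:
carry_out:
  increments:
    - [[0,0,0],[0.5,0.05,-0.05],0]
    - [[0,0,0],[0.5,0.05,-0.1],0]
    - [[0,0,0],[0.5,0.05,-0.1],0]
    - [[0,0,0],[0.5,0.05,-0.1],0]
    - [[0,0,0],[0.4,0.05,-0.1],0]

```text
t: 56.55
tool_pos: [0.6345, 0.1409, 0.405]
tool_rot: [1.172, 1.229, -1.168]
contact_force: [-34.9, -4.5, 26.4]
opening: 0.0003
```

Call:
carry_out:
  increments:
    - [[0,0,0],[0.3,0,0],0]
    - [[0,0,0],[0.3,0,0],0]

```text
t: 56.75
tool_pos: [0.6411, 0.1414, 0.4056]
tool_rot: [1.149, 1.259, -1.199]
contact_force: [-28.4, -2.0, 12.7]
opening: 0.0001
```

```bash
python3 - <<'E'
from pots import *
goto(b2w(82,123,250),YAW+np.pi/2)
im,d=get_image('scene');cv2.imwrite("pics/scene38.png",im[60:270,200:420].repeat(3,0).repeat(3,1)[:600])
E
```

```text
t 56.75 grasp [0.6352 0.1407 0.2507] x [-0.038 -0.005 -0.999] z [ 0.053 -0.999  0.003] open 0.0001 F [-28.4  -2.   12.7] q [ 0.1   0.13  1.52 -0.    1.52  1.62]
turn units [ 0.05 -0.38 -0.03] tcp shift units [-0.34  0.12 -0.03]
```

View pics/scene38.png

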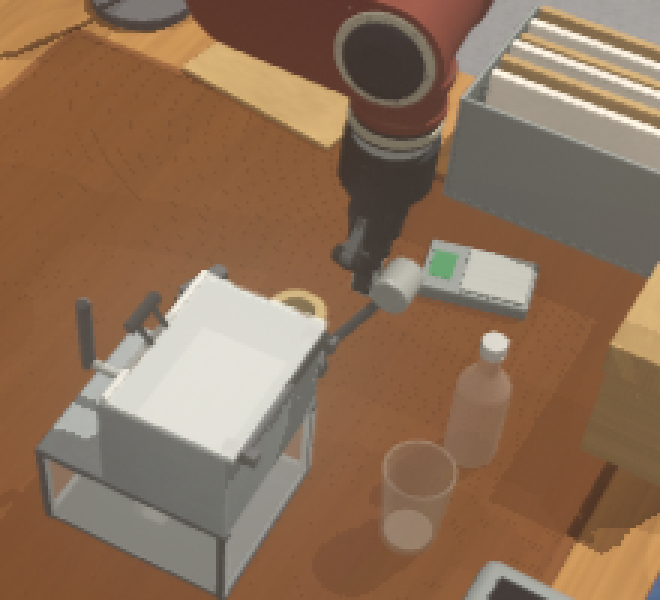

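Call:
carry_out:
  increments:
    - [[0,-0.3,0],[-0.8,0,0.2],0]
    - [[0,0,0],[-0.5,0,0.8],0]
    - [[0,0,0],[-0.5,-0.2,1],0]
    - [[0,0,0],[-0.9,-0.6,1],0]
    - [[0,0,0],[-0.9,-0.6,1],0]
    - [[0,0,0],[-0.9,-0.7,0.3],0.2]
    - [[0,0,0],[-0.9,-0.7,0],0.4]
    - [[0,0,0],[-0.9,-0.7,0],0.5]

```text
t: 57.6
tool_pos: [0.5126, 0.071, 0.5009]
tool_rot: [1.162, 1.234, -1.172]
contact_force: [-0.6, -0.1, 0.4]
opening: 0.0423
```

Call:
carry_out:
  increments:
    - [[0,0,0],[-0.9,-0.7,0],0.5]
    - [[0,0,0],[-0.9,-0.7,0],0.5]
    - [[0,0,0],[-0.9,-0.7,0],0.5]
    - [[0,0,0],[-0.9,-0.7,0],0.5]
    - [[0,0,0],[0,0,0],0.5]

```text
t: 58.1
tool_pos: [0.4366, 0.0122, 0.509]
tool_rot: [1.167, 1.223, -1.165]
contact_force: [0.3, -0.6, -0.2]
opening: 0.0426
```

```bash
python3 - <<'E'
from pots import *
goto(b2w(-128,0,200),YAW+np.pi/2)
im,d=get_image('wrist');c=get_calibration('wrist');cv2.imwrite("pics/wrist39.png",im)
for q in tip_of('wrist','bolt_top')[:2]:
    u,v=q['centre'];print(q, rayz(c,u,v,.215), b2w(-128,0,215))
E
```

```text
t 58.1 grasp [0.438  0.0112 0.354 ] x [ 0.009 -0.007 -1.   ] z [ 0.055 -0.998  0.007] open 0.0426 F [ 0.3 -0.6 -0.2] q [-0.14 -0.46  1.88 -0.01  1.71  1.37]
turn units [ 0.07  0.09 -0.05] tcp shift units [-0.3  -0.08 -7.7 ]
{'centre': [281.8, 211.6], 'p': 0.89} [0.43376775 0.0129798  0.215     ] [0.43065997 0.01060267 0.215     ]
```

View pics/wrist39.png

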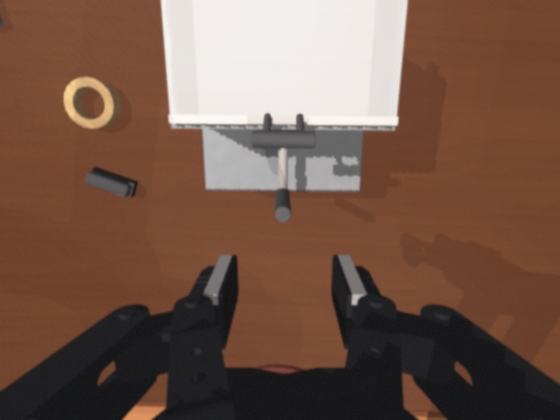

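Call:
carry_out:
  increments:
    - [[0.05,0.1,0],[-0.25,0,-0.6],0.5]
    - [[0,0,0],[0,0,-1],0.5]
    - [[0,0,0],[0,0,-1],0.5]
    - [[0,0,0],[0,0,-1],0.5]
    - [[0,0,0],[0,0,-1],0.5]
    - [[0,0,0],[0,0,-1],0.5]
    - [[0,0,0],[0,0,-0.7],0.5]
    - [[0,0,0],[0,0,0],0.5]

```text
t: 59.0
tool_pos: [0.4337, 0.017, 0.3728]
tool_rot: [1.16, 1.248, -1.168]
contact_force: [-0.7, -0.5, -0.1]
opening: 0.0429
```

```bash
python3 - <<'E'
from pots import *
goto(b2w(-126,0,200),YAW+np.pi/2)
im,d=get_image('wrist');cv2.imwrite("pics/wrist40.png",im)
E
```

```text
t 59.0 grasp [0.4322 0.0174 0.2178] x [-0.01   0.003 -1.   ] z [ 0.063 -0.998 -0.004] open 0.0429 F [-0.7 -0.5 -0.1] q [-0.13 -0.41  2.07  0.    1.49  1.37]
turn units [-0.03 -0.1  -0.13] tcp shift units [-0.05 -0.31 -0.89]
```

View pics/wrist40.png

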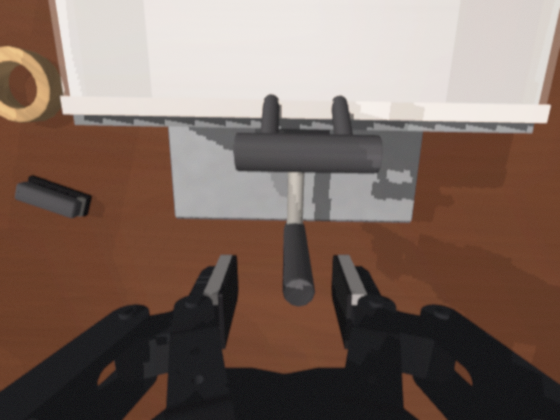

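Call:
carry_out:
  increments:
    - [[0,-0.1,-0.1],[0,-0.3,-0.4],0.5]
    - [[0,0,0],[0,0,-0.5],0.4]
    - [[0,0,0],[0,0,0],0.05]
    - [[0,0,0],[0,0,0],0.05]
    - [[0,0,0],[0,0,0],0.05]
    - [[0,0,0],[0.3,0,0],0.05]
    - [[0,0,0],[0.4,0.05,0],0.05]
    - [[0,0,0],[0.4,0,0],0.05]

```text
t: 59.85
tool_pos: [0.4575, 0.0119, 0.3577]
tool_rot: [1.176, 1.233, -1.164]
contact_force: [-2.6, 3.8, 1.3]
opening: 0.0129
```

```bash
python3 - <<'E'
from pots import *
goto(b2w(-100,0,200),YAW+np.pi/2)
E
```

```text
t 59.85 grasp [0.4583 0.0126 0.2027] x [ 0.005  0.004 -1.   ] z [ 0.053 -0.999 -0.004] open 0.0129 F [-2.6  3.8  1.3] q [-0.14 -0.34  2.04  0.01  1.43  1.38]
turn units [-0.04  0.05 -0.03] tcp shift units [ 0.06  0.   -0.14]
```

Near home; push against the stop a little more to be sure.

Call:
carry_out:
  increments:
    - [[0,0,0],[0.3,0,0],0.05]

```text
t: 59.95
tool_pos: [0.464, 0.0121, 0.3577]
tool_rot: [1.175, 1.235, -1.166]
contact_force: [-26.1, 1.2, 10.3]
opening: 0.0127
```

Call:
carry_out:
  increments:
    - [[0,0,0],[0.3,0,0],0.05]

```text
t: 60.05
tool_pos: [0.4682, 0.0123, 0.3573]
tool_rot: [1.166, 1.25, -1.179]
contact_force: [-34.4, -0.5, 12.8]
opening: 0.0127
```

Call:
carry_out:
  increments:
    - [[0,0,0],[0.3,0,0],0.05]

```text
t: 60.15
tool_pos: [0.4724, 0.0124, 0.3569]
tool_rot: [1.157, 1.263, -1.191]
contact_force: [-20.2, 0.7, 8.4]
opening: 0.0126
```

Call:
carry_out:
  increments:
    - [[0,-0.3,0],[-0.4,0,0],0.3]
    - [[0,0,0],[0,0,0],0.5]
    - [[0,0,0],[0,0,0.5],0.5]
    - [[0,0,0],[0,0,1],0.5]
    - [[0,0,0],[0,0,1],0.5]
    - [[0,0,0],[-0.3,0,1],0.5]
    - [[0,0,0],[-0.5,0,1],0.5]

```text
t: 60.85
tool_pos: [0.4522, 0.0115, 0.4512]
tool_rot: [1.171, 1.238, -1.17]
contact_force: [0.6, 1.0, 0.1]
opening: 0.0423
```

```bash
python3 - <<'E'
from pots import *
st()
im,d=get_image('wrist');c=get_calibration('wrist');cv2.imwrite("pics/wrist41.png",im)
for n in ('bolt_top','guard_bar'):
  for q in tip_of('wrist',n)[:1]:
    u,v=q['centre'];print(n,q, px2w(c,u,v,d[int(v),int(u)]))
print(b2w(-100,0,215),b2w(-67,0,235.5))
im,d=get_image('scene');cv2.imwrite("pics/scene41.png",im)
E
```

```text
t 60.85 grasp [0.4518 0.012  0.2962] x [-0.002  0.003 -1.   ] z [ 0.053 -0.999 -0.003] open 0.0423 F [0.6 1.  0.1] q [-0.14 -0.4   1.94  0.    1.61  1.38]
bolt_top {'centre': [284.0, 214.3], 'p': 0.97} [0.4617751  0.01313091 0.21970941]
guard_bar {'centre': [284.4, 169.4], 'p': 0.59} [0.49426943 0.01460166 0.24559801]
[0.45862497 0.01200208 0.215     ] [0.49158373 0.0136514  0.2355    ]
```

View pics/wrist41.png

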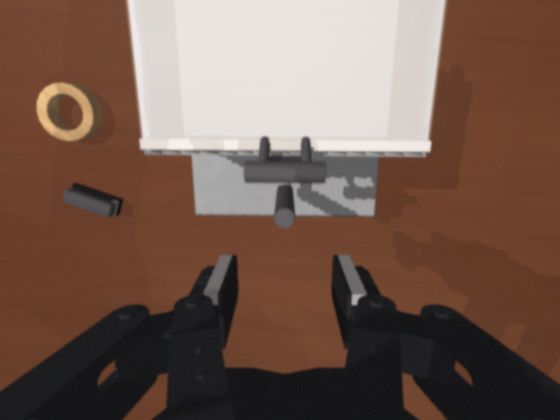

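View pics/scene41.png

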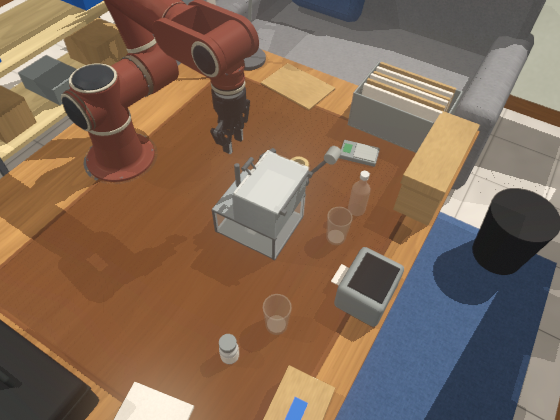

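Call:
carry_out:
  increments:
    - [[0,0,0],[-0.3,-1,0.5],0.5]
    - [[0,0,0],[-0.2,-1,0.3],0.5]
    - [[0,0,0],[0,-1,0],0.5]
    - [[0,0,0],[0,-1,0],0.5]
    - [[0,0,0],[0,-1,0],0.5]
    - [[0,0,0],[0,-1,0],0.5]
    - [[0,0,0],[0,-1,0],0.5]
    - [[0,0,0],[0,-1,0],0.5]

```text
t: 61.85
tool_pos: [0.4435, -0.153, 0.4522]
tool_rot: [1.165, 1.257, -1.175]
contact_force: [0.7, -0.1, 0.3]
opening: 0.0431
```

Call:
carry_out:
  increments:
    - [[0,0,0],[0,-1,0],0.5]
    - [[0,0,0],[0,-1,0],0.5]
    - [[0,0,0],[0,-1,0],0.5]
    - [[0,0,0],[0,-1,0],0.5]
    - [[0,0,0],[0,-1,0],0.5]
    - [[0,0,0],[0,-1,0],0.5]
    - [[0,0,0],[0,-1,0],0.5]
    - [[0,0,0],[0,-1,0],0.5]

```text
t: 62.65
tool_pos: [0.4446, -0.3214, 0.4344]
tool_rot: [1.168, 1.281, -1.182]
contact_force: [0.1, 0.9, 0.3]
opening: 0.0431
```

```bash
python3 - <<'E'
from pots import *
st()
im,d,c=pots('scene');cv2.imwrite("pics/scene42.png",cv2.resize(im[120:270,190:370],None,fx=4,fy=4,interpolation=cv2.INTER_CUBIC))
im,d,c=pots('top');cv2.imwrite("pics/top42.png",im)
E
```

```text
t 62.65 grasp [ 0.4388 -0.3177  0.2796] x [-0.037  0.024 -0.999] z [ 0.056 -0.998 -0.026] open 0.0431 F [0.1 0.9 0.3] q [-0.76 -0.13  1.75 -0.01  1.57  0.75]
scene 0.73 [329. 159.] 229 top [0.6625 0.1414 0.2655] size [0.024 0.034 0.008]
scene 0.7 [265. 202.] 7114 top [0.6619 0.1437 0.2655] size [0.025 0.039 0.008]
top 0.75 [181. 285.] 254 top [0.4048 0.2483 0.031 ] size [0.026 0.055 0.008]
top 0.5 [214. 166.] 451 top [0.6619 0.1458 0.2657] size [0.025 0.034 0.008]
```

View pics/scene42.png

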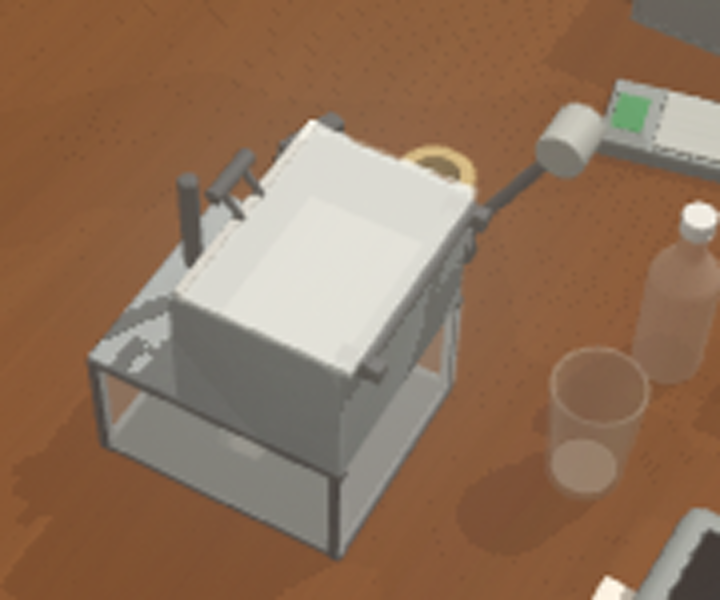

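View pics/top42.png

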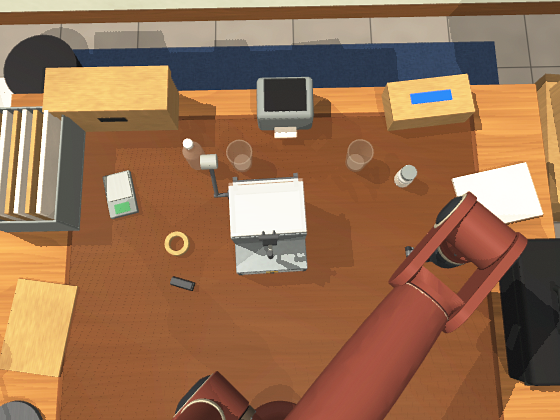

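Call:
carry_out:
  increments:
    - [[0.8,0.3,0],[0.5,-0.3,-0.5],0.5]
    - [[0.8,0,0],[0.5,-0.3,-0.5],0.5]
    - [[0.8,0,0],[0.5,-0.3,-0.5],0.5]
    - [[0.8,0,0],[0.5,-0.3,-0.5],0.5]
    - [[0.8,0,0],[0.5,-0.3,-0.5],0.5]
    - [[0.8,0,0],[0.5,-0.3,-0.5],0.5]
    - [[0.8,0,0],[0.5,-0.3,-0.5],0.5]
    - [[0.8,0,0],[0.5,-0.3,-0.5],0.5]

```text
t: 63.65
tool_pos: [0.5292, -0.3608, 0.3527]
tool_rot: [1.604, 1.771, -0.77]
contact_force: [-1.0, 0.3, 0.0]
opening: 0.0426
```

```bash
python3 - <<'E'
from pots import *
st()
im,d=get_image('wrist');cv2.imwrite("pics/wrist43.png",im)
E
```

```text
t 63.65 grasp [ 0.5185 -0.2626  0.2333] x [-0.069  0.634 -0.771] z [ 0.062 -0.768 -0.637] open 0.0426 F [-1.   0.3  0. ] q [-0.78  0.25  1.53  0.44  1.91  0.73]
```

View pics/wrist43.png

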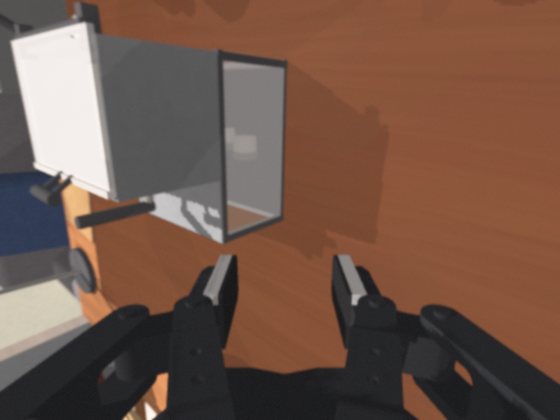

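Call:
carry_out:
  increments:
    - [[0.7,0,0],[0.2,-0.2,-0.8],0.5]
    - [[0.7,0,0],[0.2,-0.2,-0.8],0.5]
    - [[0.7,0,0],[0.2,-0.2,-0.8],0.5]
    - [[0.7,0,0],[0.2,-0.2,-0.8],0.5]
    - [[0.7,0,0],[0.2,-0.2,-0.8],0.5]
    - [[0.5,0,0],[0,0,-0.8],0.5]
    - [[0.5,0,0],[0,0,-0.8],0.5]

```text
t: 64.4
tool_pos: [0.5523, -0.3755, 0.2371]
tool_rot: [1.881, 2.057, -0.37]
contact_force: [-0.4, 0.2, 0.7]
opening: 0.0427
```

```bash
python3 - <<'E'
from pots import *
st()
im,d=get_image('wrist');cv2.imwrite("pics/wrist44.png",im)
E
```

```text
t 64.4 grasp [ 0.5406 -0.2344  0.1738] x [-0.076  0.91  -0.408] z [ 0.065 -0.404 -0.912] open 0.0427 F [-0.4  0.2  0.7] q [-0.8   0.51  1.47  0.72  2.08  0.7 ]
```

View pics/wrist44.png

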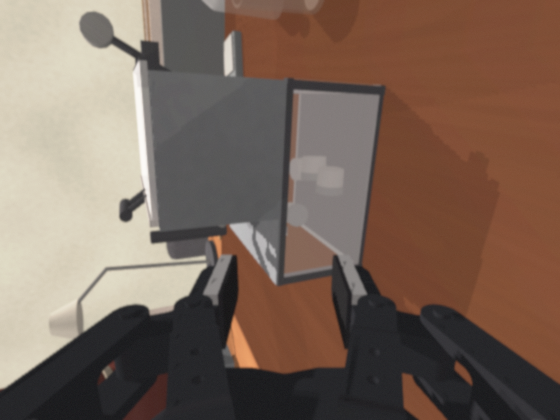

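```bash
python3 - <<'E'
import cv2
im=cv2.imread('pics/wrist44.png')[70:290,220:400]
im=cv2.convertScaleAbs(im,alpha=1.3)
cv2.imwrite('pics/w44c.png',cv2.rotate(cv2.resize(im,None,fx=3.2,fy=2.7,interpolation=cv2.INTER_CUBIC),cv2.ROTATE_90_CLOCKWISE))
E
```

```text
(no output)
```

View pics/w44c.png

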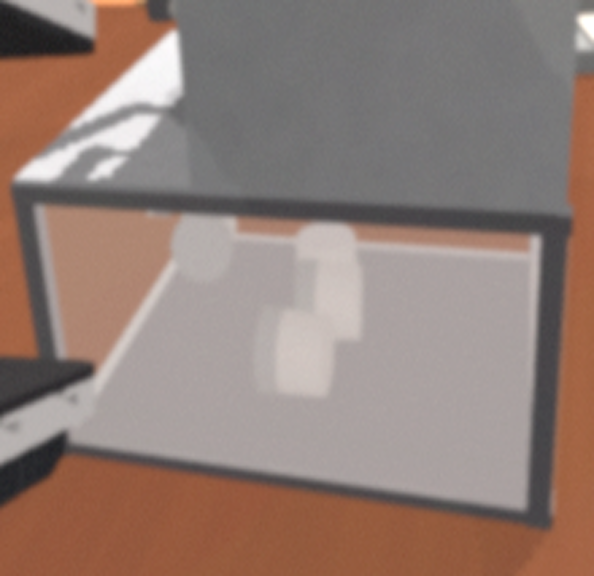

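```bash
python3 - <<'E'
from pots import *
im,d=get_image('scene');c=get_calibration('scene')
for n in ('tape_roll','stapler','scale','tumbler1','pill_bottle','spray_bottle'):
    for q in look_for('scene',n)[:2]: print(n,round(q['p'],2),np.round(q['centre']))
print(finish_job())
E
```

```text
tape_roll 0.53 [267. 201.]
tape_roll 0.41 [305. 160.]
scale 0.67 [358. 153.]
tumbler1 0.73 [338. 224.]
tumbler1 0.55 [275. 314.]
pill_bottle 0.56 [229. 348.]
spray_bottle 0.92 [360. 196.]
the job is handed in; nothing more can be done
None
```

All four pots I found are in the collection bin, and the job was handed in at about 64 s. I opened the guard, put the pots in the hopper and shut the guard. Then I drew the bolt, threw the lever, swung the trap back shut and pushed the bolt home. The guard was shut the whole time the trap was open.

**Last checks:**
- **Pots:** a wrist-camera side view shows four pots in the bin. The hopper is empty and no pots are visible on the table.
- **Trap:** I felt a hard stop with the lever thrown over, and another when it was pushed back shut.
- **Bolt:** it was pushed against its stop. The camera put the bolt top about 3 mm from its home position, which is within measuring error.
- **Guard:** the pictures show it lying shut over the hopper.
- **Other things on the table:** in the final top view they look unmoved by eye. I did not re-measure their positions. In the very last scene picture the network's best match for the tape roll was the drop box, and it missed the stapler, but both show in the top view taken shortly before.

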